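# Stack the two supports of a plate-bending rig

### The job

Build up the two supports of the bending rig. On the round pedestal put the low spacer disc, then the load cell on it, then the domed cap on top; on the square pedestal put the tall square block, then the flat square cap on top. Every part must sit upright and fully down over the boss of the part below it, and the glass jar must not be knocked over.

Things in the scene. Friction and masses are not known exactly. Their poses are not given: they have to be found in the camera images.
- round_pedestal: Fixed steel round pedestal, 72 mm diameter, on a bolted dark foot plate 100 mm across and 8 mm thick; flat top face 22 mm high, with a central boss standing 7 mm above that top face (18 mm across at its foot, tapering to 10 mm) for the socket above. Stands in the far part of the work area. Origin: centre of its underside; z up.
- square_pedestal: Fixed steel square pedestal, 62 x 62 mm, on a bolted dark foot plate 88 x 88 mm and 8 mm thick; flat top face 22 mm high, with a central boss standing 7 mm above that top face (18 mm across at its foot, tapering to 10 mm) as on the round one. Also in the far part of the work area. Origin: centre of its underside; z up. x and y along its sides.
- spacer: Loose low round steel spacer disc, 56 mm diameter, flat top face 22 mm high, with a central boss standing 7 mm above that top face (18 mm across at its foot, tapering to 10 mm) on top. Underside: central round socket 28 mm across, 10 mm deep. About 0.3 kg. Origin: centre of its underside; z up.
- load_cell: Loose load cell: a round aluminium can, 50 mm diameter, flat top face 42 mm high, with a central boss standing 7 mm above that top face (18 mm across at its foot, tapering to 10 mm) on top. A connector stub (12 mm thick, centred 16 mm up) sticks out along its own +x to 39 mm from the axis. Underside: central round socket 28 mm across, 10 mm deep. About 0.3 kg. Origin: centre of its underside; z up.
- dome_cap: Loose round steel cap with a domed top and no boss: 44 mm diameter, upright sides for the lowest 20 mm, then a dome up to 32 mm. Underside: central round socket 28 mm across, 10 mm deep. About 0.2 kg. Origin: centre of its underside; z up.
- block: Loose tall square aluminium block, 46 x 46 mm, flat top face 64 mm high, with a central boss standing 7 mm above that top face (18 mm across at its foot, tapering to 10 mm) on top. Underside: central round socket 28 mm across, 10 mm deep. About 0.35 kg. Origin: centre of its underside; z up. x and y along its sides.
- flat_cap: Loose square steel cap, 44 x 44 mm, 32 mm high, plain flat top without boss. Underside: central round socket 28 mm across, 10 mm deep. About 0.3 kg. Origin: centre of its underside; z up. x and y along its sides.
- jar: Bystander: small closed glass jar with a white lid, 36 mm diameter, 60 mm high, loose. Origin: centre of its underside; z up. It and the five parts stand upright on the bench, at least 110 mm apart centre to centre.
There are look-alikes about, which are no part of the job. What is shaped like the square_pedestal but brown or turquoise is not meant.

How it is judged:
By the outcome, as a careful person would: the job done as asked, in the order asked, and still so for the second after the job is handed in, with the robot touching nothing.
It also fails if it takes over 136 s, if anything falls off the work surface, if the arm or the gripper's body presses on something with over 40 N, if the wrist force passes 120 N, or if a joint passes its speed limit or range.

### The arm

A 6-joint arm with a two-finger parallel gripper is mounted at the origin on the work surface. World frame = base frame: x ahead of the robot, y to its left, z up, the work surface at z = 0. Lengths are in m, angles in degrees, forces in N, time in s.
With the tool pointing down it reaches from about 0.25 to 0.725 m from the base axis. Payload 9.7 kg.
Tool frame: the origin (TCP) lies midway between the tips of the shut fingers; the grasp point (between the pads) lies 19 mm behind it (bot.pinch_z is the distance from the TCP to the grasp point, in m); z points along the fingers, y is the direction in which the jaws open and shut (so a half turn about z gives the same grasp; the last joint's range is limited). The gripper opens to 85 mm and grips with 20 to 120 N. Pads are 22 mm wide; open, the fingers measure 114 mm over their backs; the gripper's body (76 mm by 85 mm) begins 54 mm behind the grasp point. The pads swing forward as they close: fully open they stand 13 mm farther back than shut.
Start: joints at [75.516, 4.979, 10.078, 95.1, 0, 90], TCP at [0.138, 0.533, 0.231] pointing down, gripper open.
Joint ranges: [-179.16, 179.16], [-48.56, 103.87], [-65.8, 70.77], [-126.05, 130.52], [-82.76, 87.17], [-180, 180]. Speed limits (degrees/s): [127.2, 127.2, 147.25, 180, 180, 180].

### API

Orientations are given as [roll, pitch, yaw] about the fixed x, y, z axes, in that order (R = Rz(yaw) Ry(pitch) Rx(roll)).
In Python, from workcell import bot, imaging gives the robot as it stands.
- The arm moves only by the tool servo_tool, never from a script. Its argument "moves" is a list that holds one entry, the list of rows, each a list of 7 numbers: the turn, a rotation vector about the tool's x, y, z in rad, then the shift along the tool's x, y, z in cm, then the finger opening in cm, from 0 to 8.54. A call has 1 to 12 rows; each row shifts and turns the pose as measured when the row begins, along the tool's axes as they then stand; what a row does not reach is not made up. A row lasts 1/12 s, in which the tool goes at most 41.7 mm and 7.16 degrees, less where a joint would pass 70% of its speed; a pose out of reach is approached as far as the arm can. A call is refused whole if a number of a shift passes 4.17 or a number of a turn 0.125, either way. A call with a gripper value outside its range is refused whole. The fingers move at their own pace and stop on an object; "force" is the grip in N (left out, the last holds). Time passes only in rows, so rows that do not move let the fingers close. It gives the time, the measured TCP pose, the force and the opening at its end, in the units of the state.
- bot.get_obs(): the state, without advancing time (a new reading comes with each control period).
- imaging.camera(name): name is "scene" or "top" or "wrist"; returns the picture (400x640x3 uint8, blue, green, red); there is no depth.
- imaging.calibration(name): a dict with "fx", "fy", "cx", "cy" (pixels), "D" ([k1, k2, p1, p2, k3] as OpenCV has them; the pictures are not rectified), "camera_from_world" (4x4, takes a point from world to camera coordinates). Camera axes: x right, y down, z forward; pixel columns grow to the right and rows downward; lengths in m; the calibration is good to about 2 mm. A picture is of the moment at which its call begins: read the wrist's pose just before it. calibration takes no time and is no camera call; for the wrist camera it gives the pose at the moment of the call.
- bot.job_done(): hands the job in, once; it reports no verdict.
The state is a dict: "time": time; "q": joint angles; "qd": joint speeds; "joint_efforts": joint torques, N m; "ee_pos": TCP position; "tcp_rot": TCP orientation; "wrist_force": force on the tool from outside, world axes, zero at the start; "torque": the same for the moment, N m; "opening": finger opening in m.
Only numpy, scipy, OpenCV 4.12 (cv2) and the standard library are available. Lean on these libraries where they do the work, as an engineer would, in place of code of your own. Each camera call takes 0.05 s, during which the arm holds its last target.

## Working session

There is one attempt and no reset: what is moved stays moved. The work goes in short steps, Python scripts to look and compute and a tool call to move; the robot and the scene stay as the last step left them, time stands still between calls to the robot, and variables do not carry over. Pictures are saved under pics/ and viewed, and the job is handed in when it is done.

Besides the shell and the picture viewer there is one more tool, called after "Request:" by a JSON object that holds its "fn" and its "kwargs", one argument or row to a line. servo_tool: Moves the arm, as the interface text tells. Its arguments: {"type":"object","properties":{"moves":{"type":"array","items":{"type":"array","items":{"type":"array","items":{"type":"number"}}}},"force":{"type":"number"}},"required":["moves"]}

```bash
ls; mkdir -p pics; python3 - <<'E'
from workcell import bot, imaging
import cv2
for n in ["scene","top","wrist"]:
    im=imaging.camera(n); cv2.imwrite(f"pics/{n}0.png",im)
    c=imaging.calibration(n); print(n,c)
print(bot.get_obs(), bot.pinch_z)
E
```

```text
pics
scene {'fx': 424.31675387301397, 'fy': 424.31675387301397, 'cx': 317.42617810154303, 'cy': 195.32748568208112, 'D': array([-0.07541301,  0.        ,  0.        ,  0.        ,  0.        ]), 'camera_from_world': array([[-0.62553774,  0.78016551,  0.00665647,  0.28607721],
       [ 0.67729237,  0.54724937, -0.49172469, -0.32078619],
       [-0.3872694 , -0.30308397, -0.87072528,  1.3599167 ],
       [ 0.        ,  0.        ,  0.        ,  1.        ]])}
top {'fx': 385.6761488171633, 'fy': 385.6761488171633, 'cx': 320.0605188148914, 'cy': 195.86537448348676, 'D': array([-0.04227135,  0.        ,  0.        ,  0.        ,  0.        ]), 'camera_from_world': array([[ 0.02242617, -0.99951488,  0.02161192, -0.02416422],
       [-0.98727189, -0.02554569, -0.15697653,  0.48627859],
       [ 0.15745247, -0.01781646, -0.98736584,  0.80637235],
       [ 0.        ,  0.        ,  0.        ,  1.        ]])}
wrist {'fx': 322.5017285351374, 'fy': 322.5017285351374, 'cx': 321.0506486305508, 'cy': 201.28442293360962, 'D': array([-0.02890167,  0.        ,  0.        ,  0.        ,  0.        ]),
[... 321 characters left out ...]
.00000000e+00,
         1.00000000e+00]])}
{'time': 0.15, 'q': array([ 7.55172236e+01,  5.00439837e+00,  1.00453250e+01,  9.50989162e+01,
       -3.12129032e-04,  9.00006631e+01]), 'qd': array([-0.09025146, -0.10625853,  0.10821742,  0.0983736 , -0.07316385,
        0.08096575]), 'joint_efforts': array([ 4.56494381e-04, -5.20761538e+01,  4.65046012e+01,  1.38847213e-02,
       -4.50261439e-05, -1.01962641e-05]), 'ee_pos': array([0.1375087 , 0.53236061, 0.23074473]), 'tcp_rot': array([-1.79942010e+02,  3.12799958e-04,  1.65516561e+02]), 'wrist_force': array([ 0.53785336, -0.33627643,  0.27006526]), 'torque': array([-0.01663957, -0.04508993, -0.01840663]), 'opening': 0.0851473595788125} 0.0187
```

View pics/scene0.png

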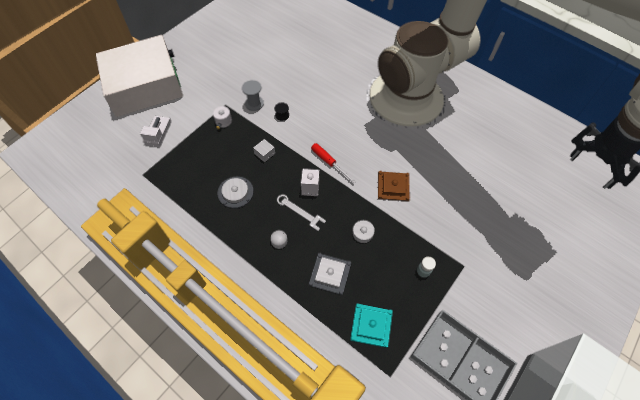

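View pics/top0.png

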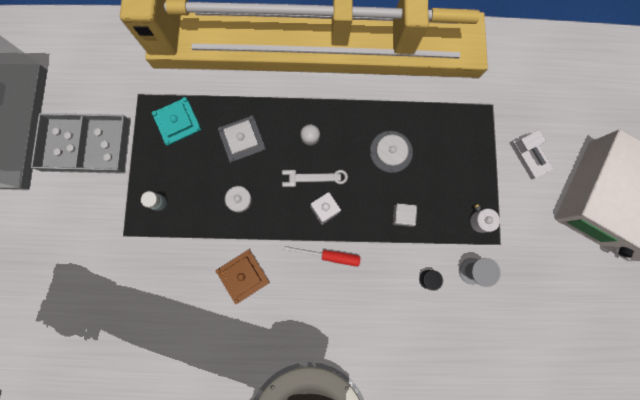

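View pics/wrist0.png

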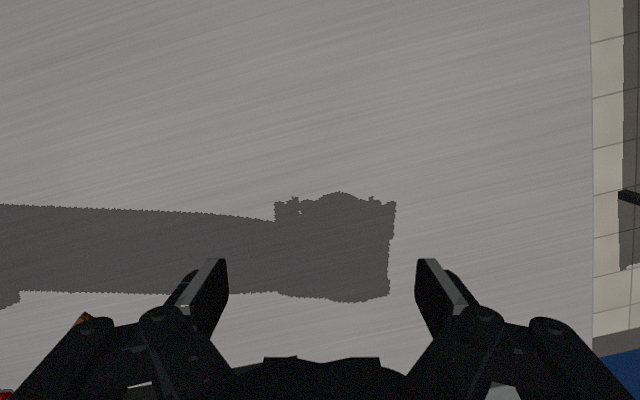

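```bash
python3 - <<'E'
import cv2
t=cv2.imread("pics/top0.png"); s=cv2.imread("pics/scene0.png")
cv2.imwrite("pics/t_l.png",cv2.resize(t[90:290,125:325],None,fx=3,fy=3,interpolation=cv2.INTER_CUBIC)[:600])
cv2.imwrite("pics/t_r.png",cv2.resize(t[110:250,295:505],None,fx=3.8,fy=3.8,interpolation=cv2.INTER_CUBIC))
E
```

```text
(no output)
```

View pics/t_l.png

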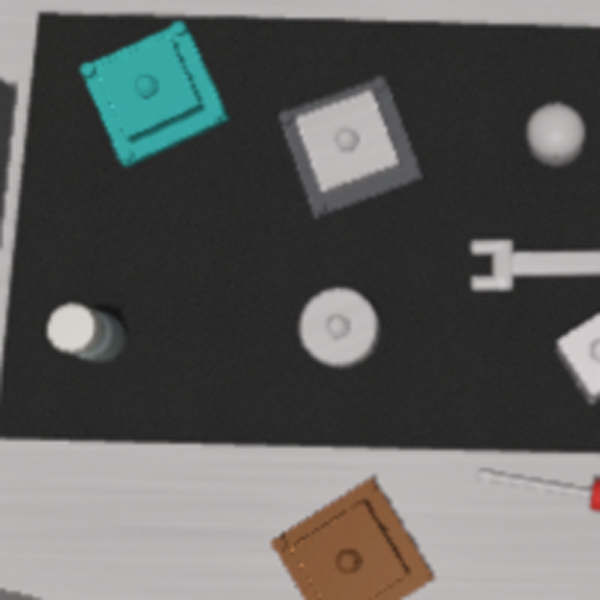

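View pics/t_r.png

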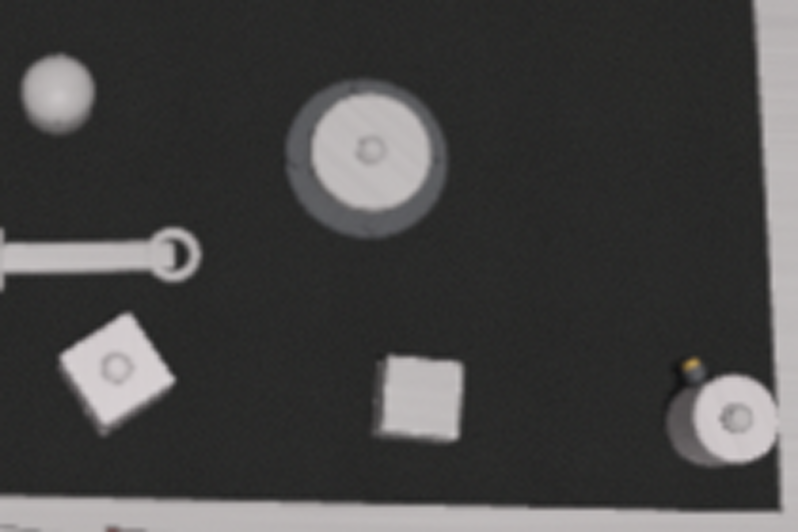

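```bash
cat > h.py <<'E'
import numpy as np, cv2
from workcell import bot, imaging
def K(c): return np.array([[c['fx'],0,c['cx']],[0,c['fy'],c['cy']],[0,0,1]])
def ray(c,uv):
    p=cv2.undistortPoints(np.array([[uv]],float),K(c),np.array(c['D'])).ravel()
    T=c['camera_from_world'];R=T[:3,:3];t=T[:3,3]
    return -R.T@t, R.T@np.array([p[0],p[1],1])
def atz(c,uv,z):
    o,d=ray(c,uv); return (o+d*(z-o[2])/d[2])[:2]
def proj(c,P):
    T=c['camera_from_world']; rv=cv2.Rodrigues(T[:3,:3])[0]
    return cv2.projectPoints(np.array(P,float).reshape(-1,3),rv,T[:3,3],K(c),np.array(c['D']))[0].reshape(-1,2)
def circ(x,y,z,r):
    a=np.linspace(0,2*np.pi,60); return np.c_[x+r*np.cos(a),y+r*np.sin(a),0*a+z]
def sq(x,y,z,s,yaw):
    a=np.radians(yaw)+np.pi/4+np.arange(5)*np.pi/2; r=s/np.sqrt(2)
    return np.c_[x+r*np.cos(a),y+r*np.sin(a),0*a+z]
def model(n,x,y,z=0,yaw=0):
    b=lambda h:[circ(x,y,z+h,.009),circ(x,y,z+h+.007,.005)]
    if n=='rp': return [circ(x,y,.008,.05),circ(x,y,.022,.036)]+b(.022)
    if n=='sp': return [sq(x,y,.008,.088,yaw),sq(x,y,.022,.062,yaw)]+b(.022)
    if n=='spacer': return [circ(x,y,z,.028),circ(x,y,z+.022,.028)]+b(.022)
    if n=='cell':
        a=np.radians(yaw);d=np.array([np.cos(a),np.sin(a)])
        return [circ(x,y,z,.025),circ(x,y,z+.042,.025),np.array([[x+d[0]*.025,y+d[1]*.025,z+.022],[x+d[0]*.039,y+d[1]*.039,z+.022]])]+b(.042)
    if n=='dome': return [circ(x,y,z,.022),circ(x,y,z+.02,.022)]
    if n=='block': return [sq(x,y,z,.046,yaw),sq(x,y,z+.064,.046,yaw)]+b(.064)
    if n=='flat': return [sq(x,y,z,.044,yaw),sq(x,y,z+.032,.044,yaw)]
    if n=='jar': return [circ(x,y,z,.018),circ(x,y,z+.06,.018)]
def draw(im,c,ms,s=1,off=(0,0)):
    cols=[(0,0,255),(0,255,0),(255,128,0),(0,255,255)]
    for i,L in enumerate(ms):
        p=((proj(c,L)-off+.5)*s-.5)
        cv2.polylines(im,[np.round(p*16).astype(int)],False,cols[i%4],1,cv2.LINE_AA,4)
def crop(im,x0,y0,x1,y1,s): return cv2.resize(im[y0:y1,x0:x1],None,fx=s,fy=s,interpolation=cv2.INTER_CUBIC)
E
cat > est.py <<'E'
from h import *
c=imaging.calibration("top"); cs=imaging.calibration("scene")
f=lambda u,v:((u+.5)/3-.5+125,(v+.5)/3-.5+90)
g=lambda u,v:((u+.5)/3.8-.5+295,(v+.5)/3.8-.5+110)
E={}
E['sp']=atz(c,f(346,138),.027); E['spacer']=atz(c,f(338,326),.027)
E['dome']=atz(c,f(555,133),.018)
E['block']=atz(c,g(117,368),.069); E['rp']=atz(c,g(371,150),.027)
E['flat']=np.mean([atz(c,g(*p),.032) for p in [(388,355),(463,362),(458,440),(380,432)]],0)
E['cell']=atz(c,g(738,418),.047); E['jar']=atz(c,f(71,327),.06)
Y={}
d=atz(c,g(463,362),.032)-atz(c,g(388,355),.032); Y['flat']=np.degrees(np.arctan2(d[1],d[0]))%90
d=atz(c,g(128,313),.064)-atz(c,g(59,357),.064); Y['block']=np.degrees(np.arctan2(d[1],d[0]))%90
d=atz(c,f(400,160),.022)-atz(c,f(375,89),.022); Y['sp']=np.degrees(np.arctan2(d[1],d[0]))%90
d=atz(c,g(692,366),.018)-E['cell']; Y['cell']=np.degrees(np.arctan2(d[1],d[0]))
for k in E: print(k,E[k].round(4),Y.get(k))
E
cat > t.py <<'E'
from est import *
import cv2
t=cv2.imread("pics/top0.png"); s=cv2.imread("pics/scene0.png")
def out(im,c,x0,y0,x1,y1,sc,name):
    o=crop(im,x0,y0,x1,y1,sc)
    for k in E: draw(o,c,model(k,*E[k],0,Y.get(k,0)),sc,(x0,y0))
    cv2.imwrite(name,o)
out(t,c,135,95,335,245,4,"pics/o1.png");out(t,c,300,110,500,250,4,"pics/o2.png")
out(s,cs,200,95,340,200,5.7,"pics/o3.png");out(s,cs,250,160,450,300,4,"pics/o4.png")
E
python3 t.py
```

```text
sp [0.6225 0.1725] 21.45009898771079
spacer [0.4783 0.1703] None
dome [0.6338 0.0144] None
block [ 0.4596 -0.0237] 34.249726742894275
rp [ 0.6008 -0.1748] None
flat [ 0.4519 -0.2026] 86.08291904838215
cell [ 0.4423 -0.3826] 21.480226993541358
jar [0.4678 0.3536] None
```

View pics/o1.png

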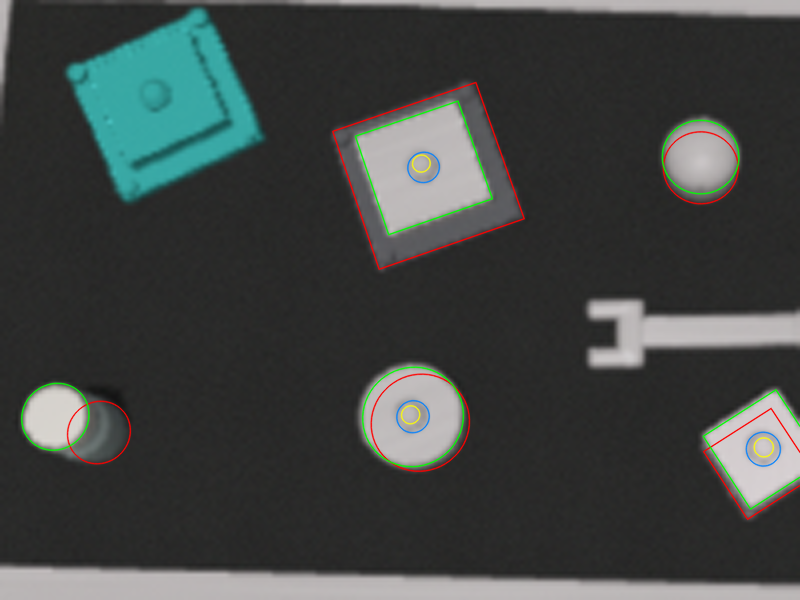

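View pics/o2.png

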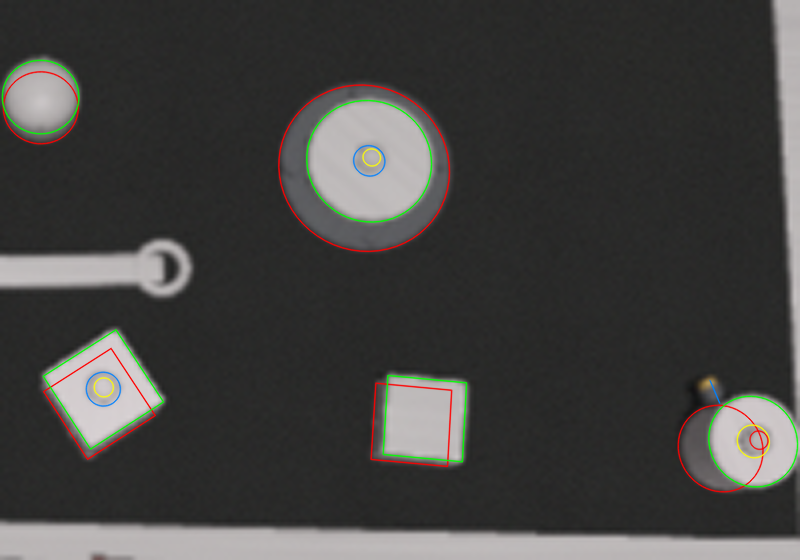

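View pics/o3.png

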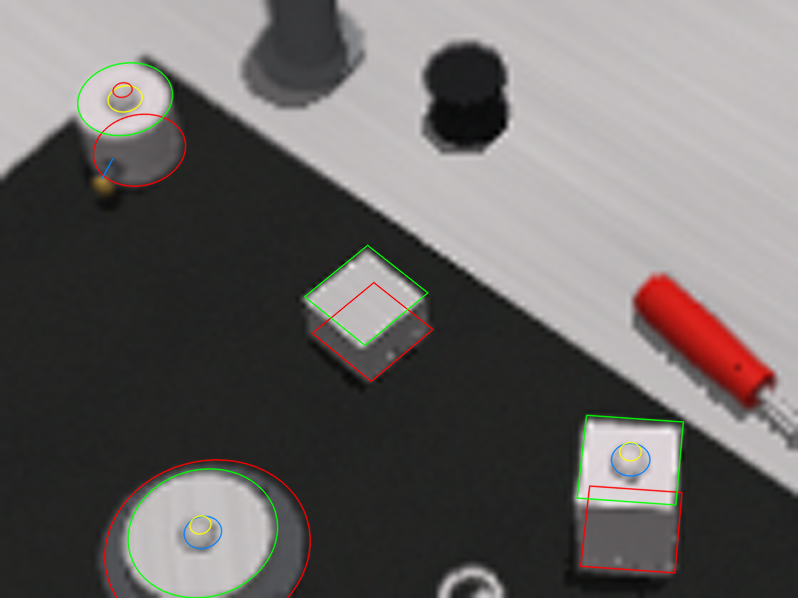

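View pics/o4.png

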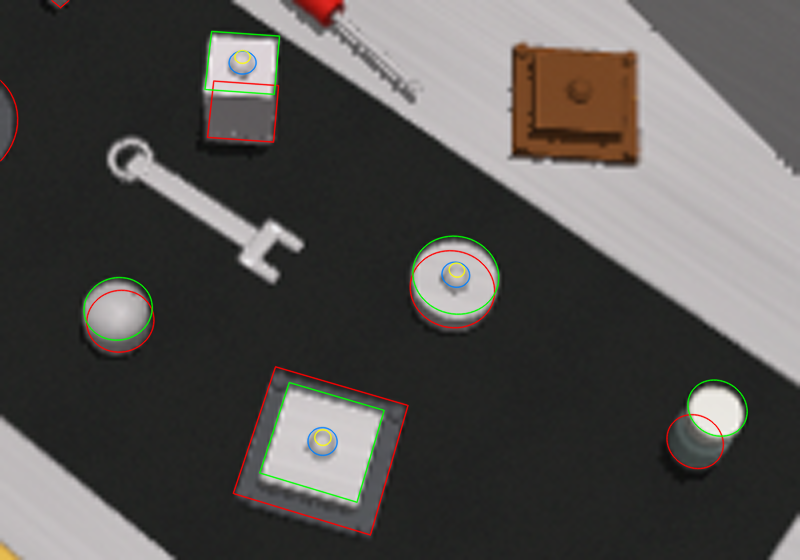

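```bash
cat > plan.py <<'E'
import sys
from h import *
# usage: plan.py x y z jawyaw   -> deltas in tool axes
def go(x,y,z,jaw=None):
    o=bot.get_obs(); p=np.array(o['ee_pos']); r,pi,yw=np.radians(o['tcp_rot'])
    cz,sz=np.cos(yw),np.sin(yw)
    from scipy.spatial.transform import Rotation as Ro
    R=Ro.from_euler('xyz',[r,pi,yw]).as_matrix()
    d=R.T@(np.array([x,y,z])-p)*100
    j=np.degrees(yw)-90
    print("t",round(o['time'],2),"pos",p.round(4),"rpy",np.round(o['tcp_rot'],2),"q6",round(o['q'][5],1),"open",round(o['opening']*1e3,1),"F",np.round(o['wrist_force'],1))
    s="d_tool cm "+str(d.round(2))
    if jaw is not None:
        dj=(jaw-j+90)%180-90
        s+=f" turn_z rad {-np.radians(dj):.3f}"
        # after turn shifts
        R2=Ro.from_euler('z',np.radians(dj)).as_matrix()@R
        s+=f" | after turn {(R2.T@(np.array([x,y,z])-p)*100).round(2)}"
    # tilt fix
    down=R.T@np.array([0,0,-1]); rv=np.cross([0,0,1],down); s+=f" tilt fix {rv.round(4)[:2]}"
    print(s)
if __name__=="__main__": 
    a=[float(v) for v in sys.argv[1:]]; go(*a)
E
python3 plan.py .479 .171 .15 30
```

```text
t 0.15 pos [0.1375 0.5324 0.2307] rpy [-179.94    0.    165.52] q6 90.0 open 85.1 F [ 0.5 -0.3  0.3]
d_tool cm [-42.1  -26.44   8.1 ] turn_z rad 0.794 | after turn [-48.37  11.51   8.06] tilt fix [-0.001  0.   ]
```

Request:
{"fn": "servo_tool", "kwargs": {
  "moves": [
    [[0,0,0.113,0,0,0.5,8.5],[0,0,0.113,0,0,0.5,8.5],[0,0,0.113,0,0,0.5,8.5],[0,0,0.113,0,0,0.5,8.5],[0,0,0.113,0,0,0.5,8.5],[0,0,0.113,0,0,0.5,8.5],[0,0,0.113,0,0,0.5,8.5]]
  ]
}}

```text
time: 0.73
ee_pos: [0.1374, 0.532, 0.1934]
tcp_rot: [-179.9, 0.1, 118.4]
wrist_force: [-0.3, -0.0, 0.9]
opening: 0.0851
```

```bash
python3 plan.py .479 .171 .15 30
```

```text
t 0.73 pos [0.1374 0.532  0.1934] rpy [-1.7989e+02  1.2000e-01  1.1837e+02] q6 137.1 open 85.1 F [-0.3 -0.   0.9]
d_tool cm [-47.99  12.91   4.41] turn_z rad -0.029 | after turn [-48.33  11.54   4.42] tilt fix [-0.002   0.0021]
```

Request:
{"fn": "servo_tool", "kwargs": {
  "moves": [
    [[0,0,0,-3.9,1.05,0.3,8.5],[0,0,0,-3.9,1.05,0.3,8.5],[0,0,0,-3.9,1.05,0.3,8.5],[0,0,0,-3.9,1.05,0.3,8.5],[0,0,0,-3.9,1.05,0.3,8.5],[0,0,0,-3.9,1.05,0.3,8.5],[0,0,0,-3.9,1.05,0.3,8.5],[0,0,0,-3.9,1.05,0.3,8.5],[0,0,0,-3.9,1.05,0.3,8.5],[0,0,0,-3.9,1.05,0.3,8.5],[0,0,0,-3.9,1.05,0.3,8.5],[0,0,0,0,0,0,8.5]]
  ]
}}

```text
time: 1.73
ee_pos: [0.4461, 0.1945, 0.1543]
tcp_rot: [-179.6, 0.3, 118.1]
wrist_force: [-0.4, 0.4, -0.8]
opening: 0.0852
```

```bash
python3 plan.py .479 .171 .10 30; python3 - <<'E'
from est import *
c=imaging.calibration("wrist"); im=imaging.camera("wrist")
draw(im,c,model('spacer',*E['spacer']))
cv2.imwrite("pics/w1.png",im)
E
```

```text
t 1.73 pos [0.4461 0.1945 0.1543] rpy [-179.64    0.31  118.1 ] q6 85.7 open 85.2 F [-0.4  0.4 -0.8]
d_tool cm [-3.6   1.83  5.43] turn_z rad -0.033 | after turn [-3.66  1.71  5.44] tilt fix [-0.0063  0.0053]
sp [0.6225 0.1725] 21.45009898771079
spacer [0.4783 0.1703] None
dome [0.6338 0.0144] None
block [ 0.4596 -0.0237] 34.249726742894275
rp [ 0.6008 -0.1748] None
flat [ 0.4519 -0.2026] 86.08291904838215
cell [ 0.4423 -0.3826] 21.480226993541358
jar [0.4678 0.3536] None
```

View pics/w1.png

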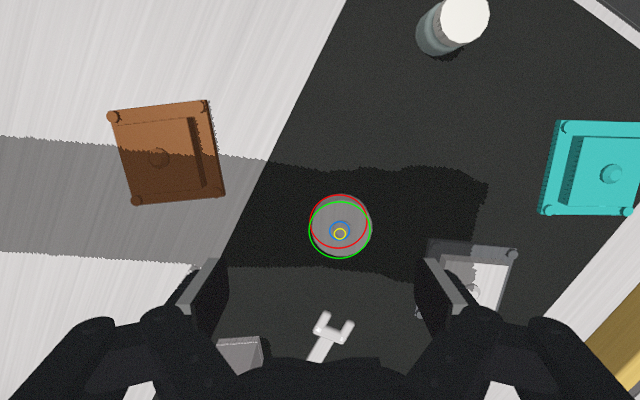

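Request:
{"fn": "servo_tool", "kwargs": {
  "moves": [
    [[-0.006,0.005,-0.033,-1.8,0.9,1.5,8.5],[0,0,0,-1.8,0.85,2.0,8.5],[0,0,0,0,0,2.0,8.5],[0,0,0,0,0,0,8.5]]
  ]
}}

```text
time: 2.12
ee_pos: [0.478, 0.1735, 0.0987]
tcp_rot: [179.9, -0.1, 120.0]
wrist_force: [-0.9, -0.3, 0.1]
opening: 0.0852
```

```bash
python3 plan.py .4785 .171 .004 30; python3 - <<'E'
from est import *
c=imaging.calibration("wrist"); im=imaging.camera("wrist")
draw(im,c,model('spacer',*E['spacer']))
cv2.imwrite("pics/w2.png",im)
E
```

```text
t 2.12 pos [0.478  0.1735 0.0987] rpy [ 1.7994e+02 -1.3000e-01  1.2004e+02] q6 79.8 open 85.2 F [-0.9 -0.3  0.1]
d_tool cm [-0.27 -0.09  9.47] turn_z rad 0.001 | after turn [-0.27 -0.09  9.47] tilt fix [ 0.0011 -0.0022]
sp [0.6225 0.1725] 21.45009898771079
spacer [0.4783 0.1703] None
dome [0.6338 0.0144] None
block [ 0.4596 -0.0237] 34.249726742894275
rp [ 0.6008 -0.1748] None
flat [ 0.4519 -0.2026] 86.08291904838215
cell [ 0.4423 -0.3826] 21.480226993541358
jar [0.4678 0.3536] None
```

View pics/w2.png

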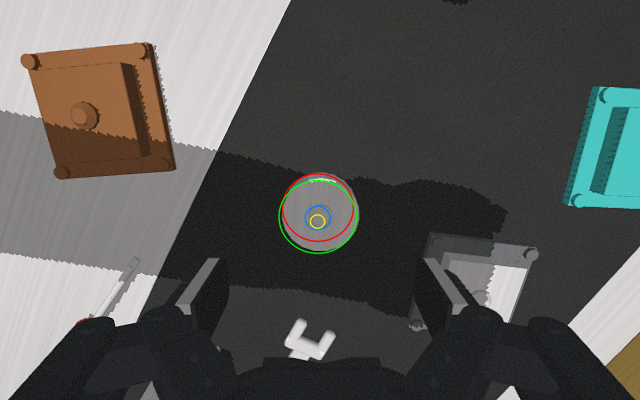

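Request:
{"fn": "servo_tool", "kwargs": {
  "moves": [
    [[0,0,0,-0.25,-0.1,2.5,8.5],[0,0,0,0,0,2.5,8.5],[0,0,0,0,0,2.0,8.5],[0,0,0,0,0,1.4,8.5],[0,0,0,0,0,0.7,8.5],[0,0,0,0,0,0,8.5]]
  ],
  "force": 60
}}

```text
time: 2.67
ee_pos: [0.4792, 0.1782, 0.0153]
tcp_rot: [179.3, -0.1, 120.5]
wrist_force: [-0.6, -0.4, 0.0]
opening: 0.0852
```

```bash
python3 plan.py .4785 .171 .004 30
```

```text
t 2.67 pos [0.4792 0.1782 0.0153] rpy [ 1.7932e+02 -7.0000e-02  1.2046e+02] q6 79.8 open 85.2 F [-0.6 -0.4  0. ]
d_tool cm [-0.59 -0.44  1.13] turn_z rad 0.008 | after turn [-0.59 -0.44  1.13] tilt fix [ 0.0119 -0.0012]
```

Request:
{"fn": "servo_tool", "kwargs": {
  "moves": [
    [[0.006,0,0.008,-0.3,-0.22,0.4,8.5],[0.006,0,0,-0.25,-0.2,0.4,8.5],[0,0,0,0,0,0.3,8.5],[0,0,0,0,0,0,8.5]]
  ]
}}

```text
time: 3.0
ee_pos: [0.4798, 0.1729, 0.0081]
tcp_rot: [179.8, -0.0, 120.1]
wrist_force: [-0.3, -0.5, -0.4]
opening: 0.0848
```

```bash
python3 plan.py .4785 .171 .004 30
```

```text
t 3.0 pos [0.4798 0.1729 0.0081] rpy [ 1.7978e+02 -2.0000e-02  1.2007e+02] q6 79.7 open 84.8 F [-0.3 -0.5 -0.4]
d_tool cm [-0.1  -0.21  0.4 ] turn_z rad 0.001 | after turn [-0.1  -0.21  0.4 ] tilt fix [ 0.0038 -0.0004]
```

Request:
{"fn": "servo_tool", "kwargs": {
  "moves": [
    [[0.004,0,0,-0.1,-0.2,0.3,8.5],[0,0,0,0,0,0,4.5],[0,0,0,0,0,0,4.5],[0,0,0,0,0,0,4.5],[0,0,0,0,0,0,4.5],[0,0,0,0,0,0,4.5],[0,0,0,0,0,0,4.5]]
  ],
  "force": 60
}}

```text
time: 3.58
ee_pos: [0.4791, 0.1707, 0.0066]
tcp_rot: [179.9, -0.0, 120.0]
wrist_force: [1.1, -0.2, 0.5]
opening: 0.0536
```

```bash
python3 plan.py .4785 .171 .1 30
```

```text
t 3.58 pos [0.4791 0.1707 0.0066] rpy [ 1.7994e+02 -1.0000e-02  1.2002e+02] q6 79.6 open 53.6 F [ 1.1 -0.2  0.5]
d_tool cm [ 0.06 -0.03 -9.34] turn_z rad 0.000 | after turn [ 0.06 -0.03 -9.34] tilt fix [ 0.001  -0.0002]
```

Request:
{"fn": "servo_tool", "kwargs": {
  "moves": [
    [[0,0,0,0,0,0,4.5],[0,0,0,0,0,-1.0,4.5],[0,0,0,0,0,-2.5,4.5],[0,0,0,0,0,-2.5,4.5],[0,0,0,0,0,-2.5,4.5],[0,0,0,0,0,-1,4.5],[0,0,0,0,0,0,4.5]]
  ]
}}

```text
time: 4.17
ee_pos: [0.4767, 0.1698, 0.1047]
tcp_rot: [-179.7, -0.1, 120.0]
wrist_force: [0.3, -0.0, -3.2]
opening: 0.0537
```

```bash
python3 plan.py .601 -.1745 .1 30; python3 - <<'E'
from est import *
c=imaging.calibration("wrist"); im=imaging.camera("wrist")
cv2.imwrite("pics/w3.png",im)
E
```

```text
t 4.17 pos [0.4767 0.1698 0.1047] rpy [-1.7969e+02 -8.0000e-02  1.2003e+02] q6 79.6 open 53.7 F [ 0.3 -0.  -3.2]
d_tool cm [-36.03  -6.46   0.46] turn_z rad 0.000 | after turn [-36.03  -6.45   0.46] tilt fix [-0.0055 -0.0013]
sp [0.6225 0.1725] 21.45009898771079
spacer [0.4783 0.1703] None
dome [0.6338 0.0144] None
block [ 0.4596 -0.0237] 34.249726742894275
rp [ 0.6008 -0.1748] None
flat [ 0.4519 -0.2026] 86.08291904838215
cell [ 0.4423 -0.3826] 21.480226993541358
jar [0.4678 0.3536] None
```

View pics/w3.png

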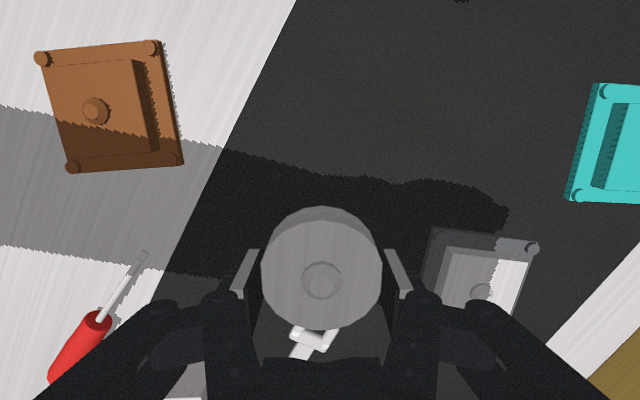

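```bash
python3 - <<'E'
from h import *
c=imaging.calibration("wrist");o=bot.get_obs();p=o['ee_pos']
print(p, atz(c,(321,279),p[2]-.0066+.027)-p[:2])
print(atz(c,(321.7,267),p[2]-.0066+.022)-p[:2])
E
```

```text
[0.47661831 0.16974701 0.1038423 ] [-0.0008606   0.00449316]
[-0.00214792  0.00727694]
```

Request:
{"fn": "servo_tool", "kwargs": {
  "moves": [
    [[-0.005,-0.001,0,-2.0,-0.36,0,4.5],[0,0,0,-3.6,-0.65,0,4.5],[0,0,0,-3.8,-0.68,0,4.5],[0,0,0,-3.8,-0.68,0,4.5],[0,0,0,-3.8,-0.68,0,4.5],[0,0,0,-3.8,-0.68,0,4.5],[0,0,0,-3.8,-0.68,0,4.5],[0,0,0,-3.8,-0.68,0,4.5],[0,0,0,-3.2,-0.6,0,4.5],[0,0,0,-1.5,-0.3,0,4.5],[0,0,0,0,0,0,4.5]]
  ]
}}

```text
time: 5.13
ee_pos: [0.5889, -0.1597, 0.0829]
tcp_rot: [-179.1, -0.7, 120.4]
wrist_force: [0.1, -0.1, -3.4]
opening: 0.0537
```

```bash
python3 plan.py .601 -.1745 .045 30
```

```text
t 5.13 pos [ 0.5889 -0.1597  0.0829] rpy [-179.08   -0.72  120.37] q6 44.5 open 53.7 F [ 0.1 -0.1 -3.4]
d_tool cm [-1.93  0.35  3.76] turn_z rad 0.007 | after turn [-1.93  0.36  3.76] tilt fix [-0.0161 -0.0125]
```

Request:
{"fn": "servo_tool", "kwargs": {
  "moves": [
    [[-0.008,-0.006,0.004,-0.9,0.2,0.8,4.5],[-0.008,-0.006,0.003,-0.8,0.15,0.6,4.5],[0,0,0,0,0,0,4.5],[0,0,0,0,0,0,4.5]]
  ]
}}

```text
time: 5.47
ee_pos: [0.5992, -0.1716, 0.0624]
tcp_rot: [-179.8, -0.3, 119.9]
wrist_force: [-0.3, -0.4, -2.0]
opening: 0.0533
```

```bash
cat > snap.py <<'E'
import sys
from h import *
im=imaging.camera(sys.argv[1]); cv2.imwrite("pics/"+sys.argv[2]+".png",im)
E
python3 snap.py wrist w4;python3 plan.py .601 -.1745 .045 30; python3 - <<'E'
from h import *
im=cv2.imread("pics/w4.png"); cv2.imwrite("pics/w4c.png",crop(im,220,180,420,330,4))
E
```

```text
t 5.52 pos [ 0.5991 -0.1714  0.0624] rpy [-179.84   -0.28  119.96] q6 44.0 open 53.5 F [-0.  -0.2 -3.6]
d_tool cm [-0.37  0.01  1.74] turn_z rad -0.001 | after turn [-0.37  0.01  1.74] tilt fix [-0.0028 -0.0048]
```

View pics/w4c.png

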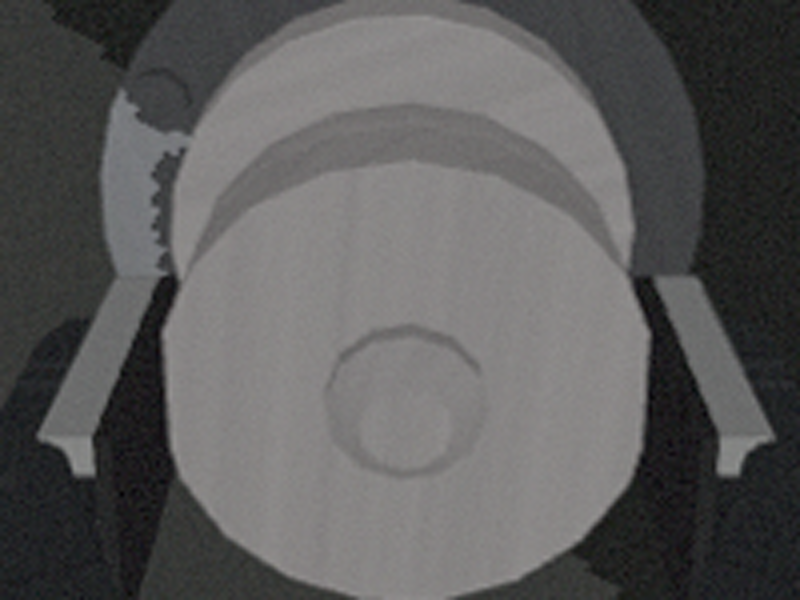

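View pics/w4.png

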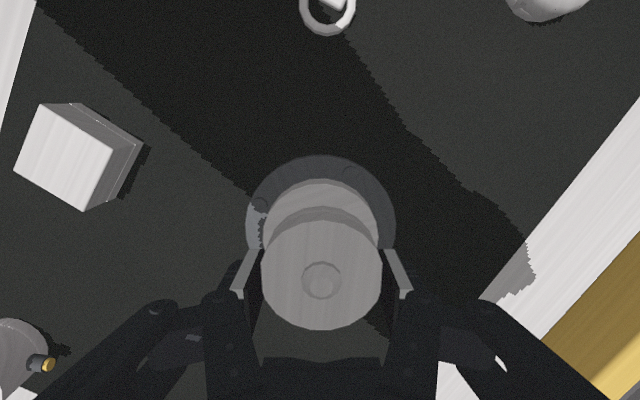

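```bash
cat > wfit.py <<'E'
from h import *
from scipy.optimize import least_squares
def ext(c,P):
    p=proj(c,P); return np.array([p[:,0].min(),p[:,0].max(),p[:,1].min(),p[:,1].max()])
E
python3 - <<'E'
from wfit import *
c=imaging.calibration("wrist"); p=bot.get_obs()['ee_pos']
g=lambda u,v:((u+.5)/4-.5+220,(v+.5)/4-.5+180)
L,R=g(163,0)[0],g(650,0)[0]; T=g(0,160)[1]; B=329.8
bl,br=g(325,0)[0],g(487,0)[0]; bt,bb=g(0,325)[1],g(0,478)[1]
def f(q):
    a=ext(c,circ(q[0],q[1],q[2],.028))-[L,R,T,B]
    b=ext(c,circ(q[0],q[1],q[2],.009))-[bl,br,bt,bb]
    return np.r_[a,b]
r=least_squares(f,[p[0],p[1],p[2]+.015]);print("spacer",r.x,f(r.x).round(1),r.x-p)
L,R,T=g(173,0)[0],g(633,0)[0],g(0,15)[1]; L2,R2,T2=g(102,0)[0],g(703,0)[0],154.
f=lambda q:np.r_[(ext(c,circ(q[0],q[1],.022,.036))-[L,R,T,0])[:3],(ext(c,circ(q[0],q[1],.008,.05))-[L2,R2,T2,0])[:3]]
r=least_squares(f,[p[0],p[1]]);print("rp",r.x,f(r.x).round(1))
E
```

```text
spacer [ 0.60023279 -0.17021353  0.07647444] [-1.   0.9  1.5  0.8  0.4 -0.3  0.3 -2.8] [0.00108658 0.00116812 0.01408692]
rp [ 0.60173112 -0.17423796] [-0.9  0.7 -0.8 -0.6  0.9  1. ]
```

Request:
{"fn": "servo_tool", "kwargs": {
  "moves": [
    [[-0.003,-0.004,0,-0.3,0.05,0.6,4.5],[0,0,0,-0.1,0,0.5,4.5],[0,0,0,0,0,0,4.5]]
  ]
}}

```text
time: 5.77
ee_pos: [0.6019, -0.1726, 0.0513]
tcp_rot: [179.9, 0.0, 120.1]
wrist_force: [-0.3, -0.1, -2.9]
opening: 0.0537
```

```bash
python3 plan.py .6006 -.1754 .030 30
```

```text
t 5.77 pos [ 0.6019 -0.1726  0.0513] rpy [1.7992e+02 1.0000e-02 1.2013e+02] q6 43.8 open 53.7 F [-0.3 -0.1 -2.9]
d_tool cm [-0.17 -0.26  2.12] turn_z rad 0.002 | after turn [-0.17 -0.26  2.12] tilt fix [0.0013 0.0002]
```

Request:
{"fn": "servo_tool", "kwargs": {
  "moves": [
    [[0.001,0,0.002,-0.17,-0.26,0.4,4.5],[0,0,0,0,0,0.6,4.5],[0,0,0,0,0,0.5,4.5],[0,0,0,0,0,0,4.5]]
  ]
}}

```text
time: 6.1
ee_pos: [0.6005, -0.175, 0.0351]
tcp_rot: [180.0, 0.0, 120.1]
wrist_force: [0.2, -0.1, -2.6]
opening: 0.0537
```

```bash
python3 plan.py .6006 -.1754 .030 30
```

```text
t 6.1 pos [ 0.6005 -0.175   0.0351] rpy [1.7996e+02 4.0000e-02 1.2006e+02] q6 43.7 open 53.7 F [ 0.2 -0.1 -2.6]
d_tool cm [-0.04 -0.01  0.51] turn_z rad 0.001 | after turn [-0.04 -0.01  0.51] tilt fix [0.0007 0.0007]
```

Request:
{"fn": "servo_tool", "kwargs": {
  "moves": [
    [[0,0,0,-0.04,0,0.3,4.5],[0,0,0,0,0,0.2,4.5],[0,0,0,0,0,0.1,4.5],[0,0,0,0,0,0,4.5]]
  ]
}}

```text
time: 6.43
ee_pos: [0.6008, -0.1755, 0.0287]
tcp_rot: [179.9, 0.0, 120.1]
wrist_force: [-0.2, 1.1, -1.7]
opening: 0.0535
```

Request:
{"fn": "servo_tool", "kwargs": {
  "moves": [
    [[0,0,0,0,0,0.05,4.5],[0,0,0,0,0,0,6.2],[0,0,0,0,0,0,7.2],[0,0,0,0,0,0,8.5],[0,0,0,0,0,0,8.5],[0,0,0,0,0,-1,8.5],[0,0,0,0,0,-2.5,8.5],[0,0,0,0,0,-3.0,8.5],[0,0,0,0,0,-2.5,8.5],[0,0,0,0,0,0,8.5]]
  ]
}}

```text
time: 7.27
ee_pos: [0.6004, -0.1754, 0.1251]
tcp_rot: [179.9, 0.1, 120.1]
wrist_force: [0.3, -0.7, 0.5]
opening: 0.0849
```

```bash
python3 snap.py wrist w5;python3 plan.py .443 -.382 .16 -68.5; python3 - <<'E'
from h import *
im=cv2.imread("pics/w5.png"); c=imaging.calibration("wrist"); o=crop(im,220,150,420,300,4)
draw(o,c,model('rp',.6017,-.1742)[:2],4,(220,150)); draw(o,c,model('spacer',.6017,-.1742,.022),4,(220,150))
cv2.imwrite("pics/w5c.png",o)
E
```

```text
t 7.32 pos [ 0.6002 -0.1753  0.1232] rpy [1.7995e+02 4.0000e-02 1.2005e+02] q6 43.7 open 85.1 F [-0.6  0.8 -0. ]
d_tool cm [-10.02 -23.95  -3.69] turn_z rad -1.422 | after turn [ 22.2  -13.47  -3.71] tilt fix [0.0008 0.0007]
```

View pics/w5c.png

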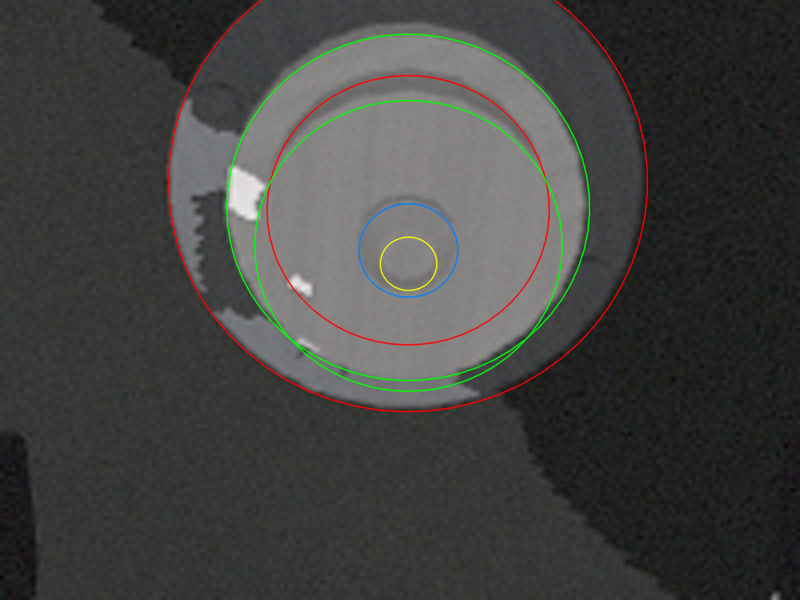

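Request:
{"fn": "servo_tool", "kwargs": {
  "moves": [
    [[0,0,-0.118,0,0,-0.2,8.5],[0,0,-0.118,0,0,-0.2,8.5],[0,0,-0.118,0,0,-0.2,8.5],[0,0,-0.118,0,0,-0.2,8.5],[0,0,-0.118,0,0,-0.2,8.5],[0,0,-0.118,0,0,-0.2,8.5],[0,0,-0.118,0,0,0,8.5],[0,0,-0.118,0,0,0,8.5],[0,0,-0.118,0,0,0,8.5],[0,0,-0.118,0,0,0,8.5],[0,0,-0.118,0,0,0,8.5],[0,0,-0.08,0,0,0,8.5]]
  ]
}}

```text
time: 8.32
ee_pos: [0.5982, -0.1747, 0.132]
tcp_rot: [179.8, -0.2, -157.3]
wrist_force: [-0.7, -0.4, -0.2]
opening: 0.0852
```

```bash
python3 plan.py .443 -.382 .14 -68.5
```

```text
t 8.32 pos [ 0.5982 -0.1747  0.132 ] rpy [ 179.84   -0.19 -157.3 ] q6 -39.0 open 85.2 F [-0.7 -0.4 -0.2]
d_tool cm [ 22.32 -13.13  -0.76] turn_z rad 0.021 | after turn [ 22.04 -13.59  -0.76] tilt fix [ 0.0029 -0.0033]
```

Request:
{"fn": "servo_tool", "kwargs": {
  "moves": [
    [[0.003,-0.003,0.021,1.8,-1.05,0,8.5],[0,0,0,3.2,-1.97,0,8.5],[0,0,0,3.2,-1.97,0,8.5],[0,0,0,3.2,-1.97,0,8.5],[0,0,0,3.2,-1.97,0,8.5],[0,0,0,3.2,-1.97,0,8.5],[0,0,0,2.5,-1.55,0,8.5],[0,0,0,1.0,-0.6,0,8.5],[0,0,0,0,0,0,8.5],[0,0,0,0,0,0,8.5]]
  ]
}}

```text
time: 9.15
ee_pos: [0.4418, -0.3808, 0.1263]
tcp_rot: [179.7, -0.2, -158.0]
wrist_force: [0.1, -0.0, 0.1]
opening: 0.0847
```

```bash
python3 snap.py wrist w6;python3 plan.py .443 -.382 .08 -68.5;  python3 - <<'E'
from h import *
im=cv2.imread("pics/w6.png"); c=imaging.calibration("wrist"); 
draw(im,c,model('cell',.443,-.382,0,21.5))
cv2.imwrite("pics/w6c.png",im)
E
```

```text
t 9.2 pos [ 0.4421 -0.3805  0.1262] rpy [ 179.68   -0.23 -157.91] q6 -62.8 open 85.2 F [ 0.3 -1.1  0.1]
d_tool cm [-0.05 -0.2   4.62] turn_z rad 0.010 | after turn [-0.05 -0.2   4.62] tilt fix [ 0.0055 -0.0041]
```

View pics/w6c.png

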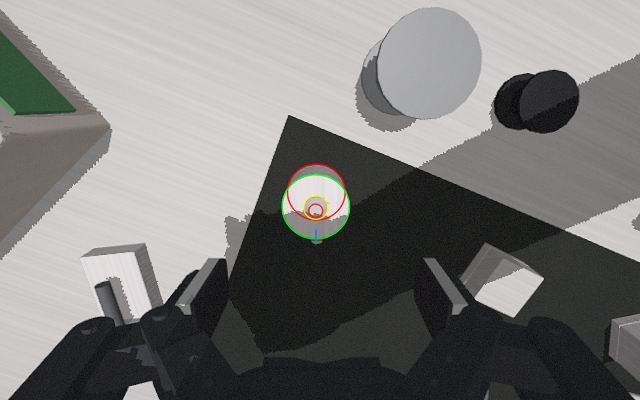

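Request:
{"fn": "servo_tool", "kwargs": {
  "moves": [
    [[0.005,-0.004,0.01,0,-0.2,1.5,8.5],[0,0,0,0,0,2.0,8.5],[0,0,0,0,0,2.0,8.5],[0,0,0,0,0,1.5,8.5],[0,0,0,0,0,0.8,8.5],[0,0,0,0,0,0,8.5]]
  ]
}}

```text
time: 9.7
ee_pos: [0.4493, -0.3757, 0.0459]
tcp_rot: [-180.0, 0.2, -158.0]
wrist_force: [0.3, 0.7, -0.0]
opening: 0.0848
```

```bash
python3 plan.py .443 -.382 .012 -68.5
```

```text
t 9.7 pos [ 0.4493 -0.3757  0.0459] rpy [-1.7995e+02  1.5000e-01 -1.5796e+02] q6 -62.0 open 84.8 F [ 0.3  0.7 -0. ]
d_tool cm [ 0.83 -0.34  3.39] turn_z rad 0.009 | after turn [ 0.83 -0.35  3.39] tilt fix [-0.0009  0.0027]
```

Request:
{"fn": "servo_tool", "kwargs": {
  "moves": [
    [[0,0,0.008,0.5,-0.2,0.6,8.5],[0,0,0,0.4,-0.15,0.8,8.5],[0,0,0,0.1,0,0.9,8.5],[0,0,0,0.1,0,0.8,8.5],[0,0,0,0,0,0,8.5],[0,0,0,0,0,0,8.5]]
  ]
}}

```text
time: 10.2
ee_pos: [0.4419, -0.383, 0.0143]
tcp_rot: [-179.8, 0.2, -158.3]
wrist_force: [0.1, 0.6, -0.1]
opening: 0.0851
```

```bash
python3 plan.py .443 -.382 .012 -68.5
```

```text
t 10.2 pos [ 0.4419 -0.383   0.0143] rpy [-179.82    0.24 -158.32] q6 -62.7 open 85.1 F [ 0.1  0.6 -0.1]
d_tool cm [-0.14  0.05  0.23] turn_z rad 0.003 | after turn [-0.14  0.05  0.23] tilt fix [-0.0031  0.0041]
```

Request:
{"fn": "servo_tool", "kwargs": {
  "moves": [
    [[-0.003,0.004,0.003,-0.12,0.05,0.2,8.5],[0,0,0,0,0,0,4],[0,0,0,0,0,0,4],[0,0,0,0,0,0,4],[0,0,0,0,0,0,4],[0,0,0,0,0,0,4],[0,0,0,0,0,0,4],[0,0,0,0,0,0,4]]
  ],
  "force": 60
}}

```text
time: 10.87
ee_pos: [0.4436, -0.3829, 0.0136]
tcp_rot: [-179.9, 0.0, -158.5]
wrist_force: [-0.2, -1.3, -1.2]
opening: 0.0482
```

```bash
python3 plan.py .443 -.382 .14 -68.5
```

```text
t 10.87 pos [ 0.4436 -0.3829  0.0136] rpy [-1.7988e+02  4.0000e-02 -1.5854e+02] q6 -62.2 open 48.2 F [-0.2 -1.3 -1.2]
d_tool cm [  0.02   0.08 -12.64] turn_z rad -0.001 | after turn [  0.02   0.08 -12.64] tilt fix [-0.002   0.0007]
```

Request:
{"fn": "servo_tool", "kwargs": {
  "moves": [
    [[0,0,0,0,0,-1.0,4],[0,0,0,0,0,-2.5,4],[0,0,0,0,0,-3,4],[0,0,0,0,0,-3,4],[0,0,0,0,0,-1.5,4],[0,0,0,0,0,0,4]]
  ]
}}

```text
time: 11.37
ee_pos: [0.4412, -0.3806, 0.1276]
tcp_rot: [179.7, -0.1, -158.5]
wrist_force: [-0.7, -0.1, -2.5]
opening: 0.0486
```

```bash
python3 plan.py .6005 -.1754 .13 -68.5
```

```text
t 11.37 pos [ 0.4412 -0.3806  0.1276] rpy [ 1.7972e+02 -1.5000e-01 -1.5853e+02] q6 -62.2 open 48.6 F [-0.7 -0.1 -2.5]
d_tool cm [-22.33  13.27  -0.24] turn_z rad -0.001 | after turn [-22.34  13.26  -0.24] tilt fix [ 0.0048 -0.0026]
```

Request:
{"fn": "servo_tool", "kwargs": {
  "moves": [
    [[0.005,-0.003,0,-1.8,1.05,0,4],[0,0,0,-3.2,1.9,-0.1,4],[0,0,0,-3.3,1.95,-0.1,4],[0,0,0,-3.3,1.95,-0.1,4],[0,0,0,-3.3,1.95,-0.1,4],[0,0,0,-3.2,1.95,0,4],[0,0,0,-2.6,1.5,0,4],[0,0,0,-1.2,0.7,0,4],[0,0,0,0,0,0,4],[0,0,0,0,0,0,4]]
  ]
}}

```text
time: 12.2
ee_pos: [0.6017, -0.1715, 0.1251]
tcp_rot: [179.8, -0.3, -158.8]
wrist_force: [-0.2, 0.2, -1.8]
opening: 0.0484
```

```bash
python3 plan.py .6005 -.1754 .08 -68.5
```

```text
t 12.2 pos [ 0.6017 -0.1715  0.1251] rpy [ 179.85   -0.28 -158.76] q6 -37.1 open 48.4 F [-0.2  0.2 -1.8]
d_tool cm [ 0.23 -0.34  4.51] turn_z rad -0.005 | after turn [ 0.23 -0.33  4.51] tilt fix [ 0.0027 -0.0049]
```

Request:
{"fn": "servo_tool", "kwargs": {
  "moves": [
    [[0.003,-0.005,-0.005,0.2,-0.3,1.0,4],[0,0,0,0,0,1.5,4],[0,0,0,0,0,1.2,4],[0,0,0,0,0,0.5,4],[0,0,0,0,0,0,4],[0,0,0,0,0,0,4]]
  ]
}}

```text
time: 12.7
ee_pos: [0.5967, -0.18, 0.0795]
tcp_rot: [180.0, -0.2, -158.8]
wrist_force: [0.4, -0.9, -2.6]
opening: 0.0485
```

```bash
python3 snap.py wrist w7;python3 plan.py .6005 -.1754 .062 -68.5; python3 - <<'E'
from h import *
im=cv2.imread("pics/w7.png"); cv2.imwrite("pics/w7c.png",crop(im,220,180,420,330,4))
E
```

```text
t 12.75 pos [ 0.5968 -0.18    0.0797] rpy [ 179.97   -0.19 -158.75] q6 -38.0 open 48.8 F [-0.6 -0.3 -2.7]
d_tool cm [-0.52  0.3   1.77] turn_z rad -0.004 | after turn [-0.52  0.29  1.77] tilt fix [ 0.0004 -0.0033]
```

View pics/w7c.png

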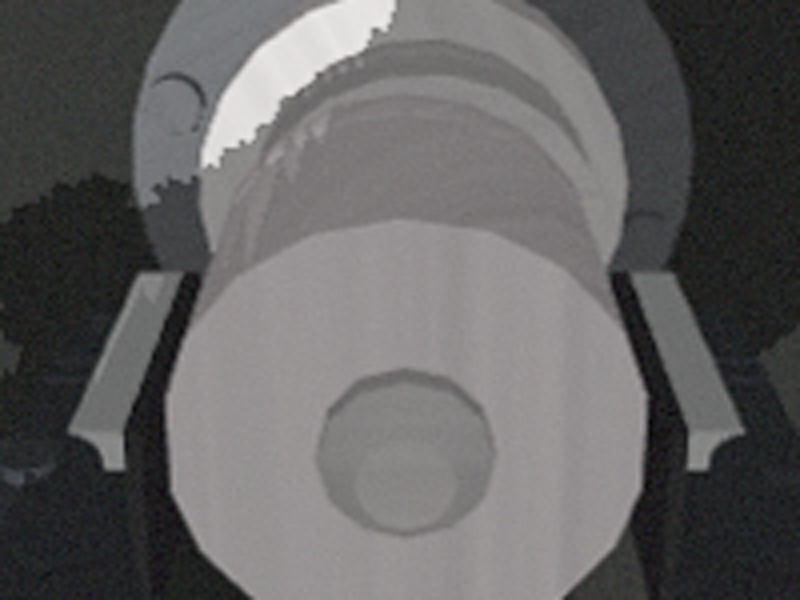

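```bash
python3 - <<'E'
from wfit import *
c=imaging.calibration("wrist"); p=bot.get_obs()['ee_pos']
g=lambda u,v:((u+.5)/4-.5+220,(v+.5)/4-.5+180)
gx=lambda u:g(u,0)[0]; gy=lambda v:g(0,v)[1]
def f(q):
    a=ext(c,circ(q[0],q[1],q[2],.025))-[gx(166),gx(647),gy(220),0]
    b=ext(c,circ(q[0],q[1],q[2],.009))-[gx(317),gx(496),gy(370),gy(536)]
    d=ext(c,circ(q[0],q[1],q[2]-.042,.025))[2]-gy(97)
    return np.r_[a[:3],b,d]
r=least_squares(f,[p[0],p[1],p[2]+.03]);print("cell",r.x,f(r.x).round(1),r.x-p)
f=lambda q:np.r_[(ext(c,circ(q[0],q[1],.022,.036))-[gx(200),gx(627),0,0])[:2],(ext(c,circ(q[0],q[1],.008,.05))-[gx(132),gx(692),0,0])[:2],ext(c,circ(q[0],q[1],.022,.028))[2]-gy(42),ext(c,circ(q[0],q[1],.044,.028))[2]-gy(75)]
r=least_squares(f,[p[0],p[1]]);print("rp",r.x,f(r.x).round(1))
E
```

```text
cell [ 0.59621922 -0.17801067  0.10811062] [-1.1  1.1  1.5  0.4 -0.4  0.9 -2.3 -0.4] [-0.0005753   0.00201692  0.02843573]
rp [ 0.60256776 -0.1742191 ] [-0.5  0.3 -0.2  0.5 -0.8  0.8]
```

Request:
{"fn": "servo_tool", "kwargs": {
  "moves": [
    [[0,-0.003,-0.004,-0.6,0.1,0.2,4],[0,0,0,-0.2,0.03,0.3,4],[0,0,0,0,0,0.3,4],[0,0,0,0,0,0,4],[0,0,0,0,0,0,4]]
  ]
}}

```text
time: 13.17
ee_pos: [0.6057, -0.176, 0.0733]
tcp_rot: [-179.9, 0.2, -158.5]
wrist_force: [0.1, -0.2, -2.1]
opening: 0.0487
```

```bash
python3 plan.py .6031 -.1762 .0576 -68.5
```

```text
t 13.17 pos [ 0.6057 -0.176   0.0733] rpy [-1.7991e+02  1.7000e-01 -1.5851e+02] q6 -37.7 open 48.7 F [ 0.1 -0.2 -2.1]
d_tool cm [0.26 0.08 1.57] turn_z rad -0.000 | after turn [0.26 0.08 1.57] tilt fix [-0.0016  0.0029]
```

Request:
{"fn": "servo_tool", "kwargs": {
  "moves": [
    [[-0.001,0.002,0,0.22,0.08,0.3,4],[0,0,0,0,0,0.4,4],[0,0,0,0,0,0.3,4],[0,0,0,0,0,0,4],[0,0,0,0,0,0,4]]
  ]
}}

```text
time: 13.58
ee_pos: [0.6031, -0.1759, 0.0623]
tcp_rot: [-180.0, 0.0, -158.5]
wrist_force: [-0.4, -0.1, -2.6]
opening: 0.0484
```

```bash
python3 plan.py .6031 -.1762 .0576 -68.5
```

```text
t 13.58 pos [ 0.6031 -0.1759  0.0623] rpy [-1.7997e+02  3.0000e-02 -1.5848e+02] q6 -37.8 open 48.4 F [-0.4 -0.1 -2.6]
d_tool cm [ 0.01 -0.03  0.47] turn_z rad 0.000 | after turn [ 0.01 -0.03  0.47] tilt fix [-0.0006  0.0006]
```

Request:
{"fn": "servo_tool", "kwargs": {
  "moves": [
    [[0,0,0,0,0,0.25,4],[0,0,0,0,0,0.2,4],[0,0,0,0,0,0,4],[0,0,0,0,0,0,4]]
  ]
}}

```text
time: 13.92
ee_pos: [0.6032, -0.176, 0.0577]
tcp_rot: [-179.9, 0.1, -158.5]
wrist_force: [-0.4, -0.1, -1.1]
opening: 0.048
```

Force relieving at the expected height: seated. Release and back up.

Request:
{"fn": "servo_tool", "kwargs": {
  "moves": [
    [[0,0,0,0,0,0.05,4],[0,0,0,0,0,0,5.5],[0,0,0,0,0,0,6.5],[0,0,0,0,0,0,8.5],[0,0,0,0,0,0,8.5],[0,0,0,0,0,-1,8.5],[0,0,0,0,0,-2.5,8.5],[0,0,0,0,0,-3.0,8.5],[0,0,0,0,0,-2.5,8.5],[0,0,0,0,0,0,8.5]]
  ]
}}

```text
time: 14.75
ee_pos: [0.6024, -0.1758, 0.1534]
tcp_rot: [-179.9, 0.1, -158.5]
wrist_force: [1.2, 0.3, 0.8]
opening: 0.085
```

```bash
python3 snap.py wrist w8;python3 plan.py .634 .0145 .15 30; python3 - <<'E'
from h import *
im=cv2.imread("pics/w8.png"); c=imaging.calibration("wrist"); o=crop(im,220,150,420,300,4)
draw(o,c,model('rp',.6025,-.1742)[:2],4,(220,150)); draw(o,c,model('cell',.6025,-.1742,.044,21.5),4,(220,150))
cv2.imwrite("pics/w8c.png",o)
E
```

```text
t 14.8 pos [ 0.6022 -0.1757  0.1515] rpy [-1.8000e+02 -1.0000e-02 -1.5849e+02] q6 -37.8 open 85.4 F [ 0.3 -0.1 -0.4]
d_tool cm [-9.93 16.53  0.15] turn_z rad 1.423 | after turn [14.88 12.27  0.15] tilt fix [-0.     -0.0001]
```

View pics/w8c.png

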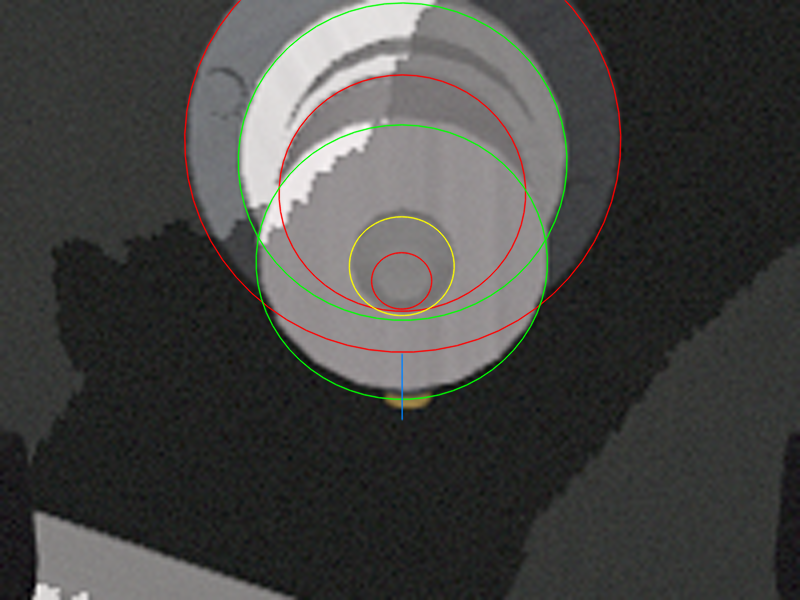

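Request:
{"fn": "servo_tool", "kwargs": {
  "moves": [
    [[0,0,0,-1.0,1.6,0,8.5],[0,0,0,-1.8,3.0,0,8.5],[0,0,0,-1.9,3.2,0,8.5],[0,0,0,-1.9,3.2,0.5,8.5],[0,0,0,-1.9,3.2,0.5,8.5],[0,0,0,-1.3,2.0,0.5,8.5],[0,0,0,0,0,0,8.5],[0,0,0,0,0,0,8.5]]
  ]
}}

```text
time: 15.47
ee_pos: [0.6345, 0.0171, 0.1342]
tcp_rot: [-180.0, -0.1, -158.7]
wrist_force: [0.5, -0.9, 0.4]
opening: 0.0851
```

```bash
python3 snap.py wrist w9;python3 plan.py .634 .0145 .07 -68.5; python3 - <<'E'
from h import *
im=cv2.imread("pics/w9.png"); c=imaging.calibration("wrist"); 
draw(im,c,model('dome',.634,.0145))
cv2.imwrite("pics/w9c.png",crop(im,220,150,420,300,4)); cv2.imwrite("pics/w9d.png",im)
E
```

```text
t 15.52 pos [0.6344 0.0168 0.134 ] rpy [-1.7999e+02 -8.0000e-02 -1.5876e+02] q6 -19.7 open 85.2 F [0.  0.3 0.1]
d_tool cm [ 0.11 -0.2   6.4 ] turn_z rad -0.004 | after turn [ 0.11 -0.2   6.4 ] tilt fix [-0.0002 -0.0015]
```

View pics/w9d.png

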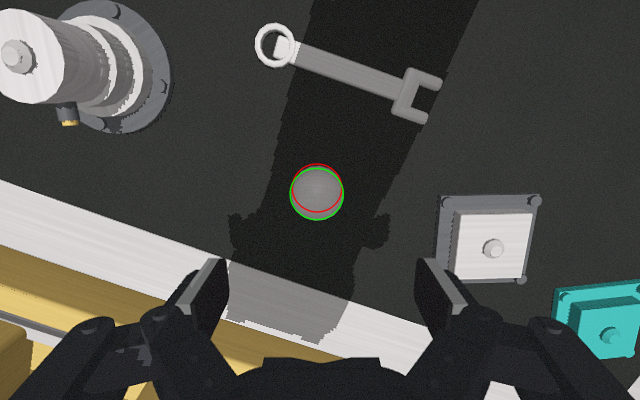

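View pics/w9c.png

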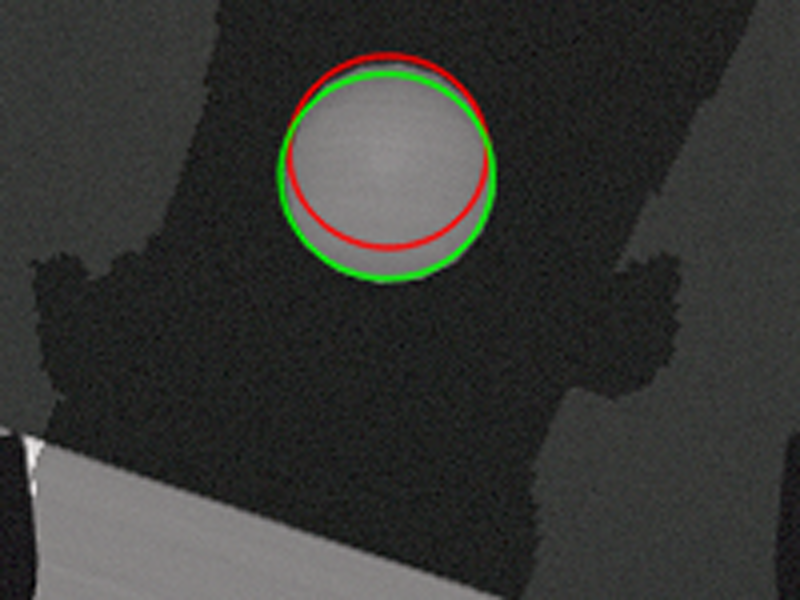

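Request:
{"fn": "servo_tool", "kwargs": {
  "moves": [
    [[0,-0.001,-0.004,0.15,-0.2,1.5,8.5],[0,0,0,0.1,0,2.0,8.5],[0,0,0,0.1,0,2.0,8.5],[0,0,0,0.1,0,2.0,8.5],[0,0,0,0.1,0,1.5,8.5],[0,0,0,0,0,0.8,8.5],[0,0,0,0,0,0,8.5],[0,0,0,0,0,0,8.5]]
  ]
}}

```text
time: 16.18
ee_pos: [0.6296, 0.0026, 0.0342]
tcp_rot: [-179.9, 0.1, -159.1]
wrist_force: [0.6, -0.0, 0.6]
opening: 0.0851
```

```bash
python3 plan.py .634 .0145 .008 -68.5
```

```text
t 16.18 pos [0.6296 0.0026 0.0342] rpy [-1.7985e+02  8.0000e-02 -1.5908e+02] q6 -20.6 open 85.1 F [ 0.6 -0.   0.6]
d_tool cm [-0.83  0.96  2.62] turn_z rad -0.010 | after turn [-0.84  0.95  2.62] tilt fix [-0.0025  0.0014]
```

Request:
{"fn": "servo_tool", "kwargs": {
  "moves": [
    [[-0.001,0.001,-0.005,-0.4,0.45,0,8.5],[-0.001,0,-0.004,-0.3,0.4,0,8.5],[0,0,0,0,0,0.3,8.5],[0,0,0,0,0,0.5,8.5],[0,0,0,0,0,0,8.5]]
  ]
}}

```text
time: 16.6
ee_pos: [0.636, 0.0135, 0.0301]
tcp_rot: [-179.9, 0.3, -158.6]
wrist_force: [0.2, 0.2, 0.2]
opening: 0.0853
```

```bash
python3 plan.py .634 .0145 .008 -68.5
```

```text
t 16.6 pos [0.636  0.0135 0.0301] rpy [-179.86    0.35 -158.56] q6 -20.2 open 85.3 F [0.2 0.2 0.2]
d_tool cm [0.16 0.17 2.21] turn_z rad -0.001 | after turn [0.16 0.17 2.21] tilt fix [-0.0025  0.006 ]
```

Request:
{"fn": "servo_tool", "kwargs": {
  "moves": [
    [[-0.002,0.005,0,0.15,0.1,0.5,8.5],[0,0,0,0,0,0.6,8.5],[0,0,0,0,0,0.6,8.5],[0,0,0,0,0,0.3,8.5],[0,0,0,0,0,0,8.5],[0,0,0,0,0,0,8.5]]
  ]
}}

```text
time: 17.1
ee_pos: [0.6337, 0.0142, 0.0073]
tcp_rot: [-180.0, -0.0, -158.5]
wrist_force: [0.0, 0.1, -0.9]
opening: 0.0848
```

```bash
python3 plan.py .634 .0145 .008 -68.5
```

```text
t 17.1 pos [0.6337 0.0142 0.0073] rpy [-1.8000e+02 -2.0000e-02 -1.5852e+02] q6 -20.2 open 84.8 F [ 0.   0.1 -0.9]
d_tool cm [-0.04  0.02 -0.07] turn_z rad -0.000 | after turn [-0.04  0.02 -0.07] tilt fix [-0.     -0.0004]
```

Request:
{"fn": "servo_tool", "kwargs": {
  "moves": [
    [[0,0,0,0,0,0,3.5],[0,0,0,0,0,0,3.5],[0,0,0,0,0,0,3.5],[0,0,0,0,0,0,3.5],[0,0,0,0,0,0,3.5],[0,0,0,0,0,0,3.5],[0,0,0,0,0,0,3.5],[0,0,0,0,0,0,3.5],[0,0,0,0,0,0,3.5]]
  ],
  "force": 60
}}

```text
time: 17.85
ee_pos: [0.634, 0.014, 0.0082]
tcp_rot: [-180.0, 0.0, -158.5]
wrist_force: [-0.3, -0.8, 0.3]
opening: 0.0413
```

Request:
{"fn": "servo_tool", "kwargs": {
  "moves": [
    [[0,0,0,0,0,-0.5,3.5],[0,0,0,0,0,-2.0,3.5],[0,0,0,0,0,-3,3.5],[0,0,0,0,0,-3.2,3.5],[0,0,0,0,0,-3,3.5],[0,0,0,0,0,-2,3.5],[0,0,0,0,0,0,3.5],[0,0,0,0,0,0,3.5]]
  ]
}}

```text
time: 18.52
ee_pos: [0.6316, 0.014, 0.1498]
tcp_rot: [179.9, -0.3, -158.5]
wrist_force: [0.9, 0.4, -2.5]
opening: 0.0415
```

```bash
python3 snap.py wrist w10;python3 plan.py .6031 -.1762 .15 -68.5
```

```text
t 18.57 pos [0.6317 0.014  0.1498] rpy [ 179.91   -0.28 -158.54] q6 -20.2 open 41.3 F [-1.  -0.4 -1.3]
d_tool cm [  9.62 -16.66  -0.  ] turn_z rad -0.001 | after turn [  9.63 -16.65  -0.  ] tilt fix [ 0.0016 -0.0048]
```

View pics/w10.png

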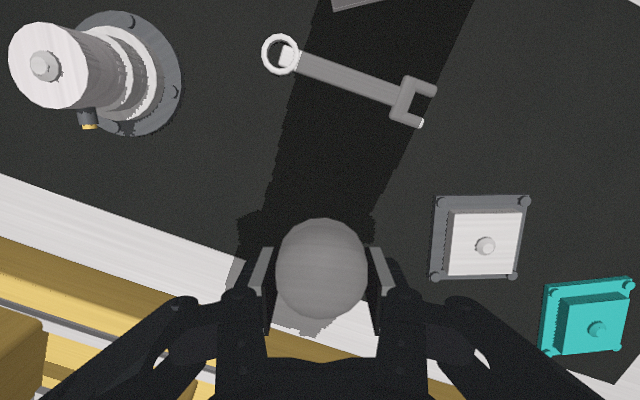

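Request:
{"fn": "servo_tool", "kwargs": {
  "moves": [
    [[0.002,-0.005,0,1.0,-1.7,0,3.5],[0,0,0,1.7,-3.0,0,3.5],[0,0,0,1.8,-3.2,0,3.5],[0,0,0,1.8,-3.2,0,3.5],[0,0,0,1.6,-2.8,0,3.5],[0,0,0,1.0,-1.7,0,3.5],[0,0,0,0,0,0,3.5],[0,0,0,0,0,0,3.5]]
  ]
}}

```text
time: 19.23
ee_pos: [0.6003, -0.1688, 0.1346]
tcp_rot: [179.5, -0.8, -158.3]
wrist_force: [-1.0, 1.0, -2.1]
opening: 0.0416
```

```bash
python3 plan.py .6031 -.1762 .12 -68.5
```

```text
t 19.23 pos [ 0.6003 -0.1688  0.1346] rpy [ 179.45   -0.82 -158.31] q6 -37.4 open 41.6 F [-1.   1.  -2.1]
d_tool cm [-0.01 -0.81  1.45] turn_z rad 0.003 | after turn [-0.01 -0.81  1.45] tilt fix [ 0.0096 -0.0143]
```

Request:
{"fn": "servo_tool", "kwargs": {
  "moves": [
    [[0.009,-0.013,0.003,0,-0.5,0.5,3.5],[0,0,0,0,-0.2,0.6,3.5],[0,0,0,0,0,0.1,3.5],[0,0,0,0,0,0,3.5],[0,0,0,0,0,0,3.5]]
  ]
}}

```text
time: 19.65
ee_pos: [0.6014, -0.1719, 0.1168]
tcp_rot: [179.7, -0.4, -158.4]
wrist_force: [0.4, -0.3, -2.4]
opening: 0.0414
```

```bash
python3 snap.py wrist w11;python3 plan.py .6031 -.1762 .11 -68.5; python3 - <<'E'
from h import *
im=cv2.imread("pics/w11.png"); cv2.imwrite("pics/w11c.png",crop(im,220,180,420,330,4))
E
```

```text
t 19.7 pos [ 0.6015 -0.1719  0.1169] rpy [ 179.67   -0.39 -158.36] q6 -37.6 open 41.6 F [-0.   0.6 -2.7]
d_tool cm [ 0.   -0.47  0.69] turn_z rad 0.002 | after turn [ 0.   -0.47  0.69] tilt fix [ 0.0058 -0.0067]
```

View pics/w11c.png

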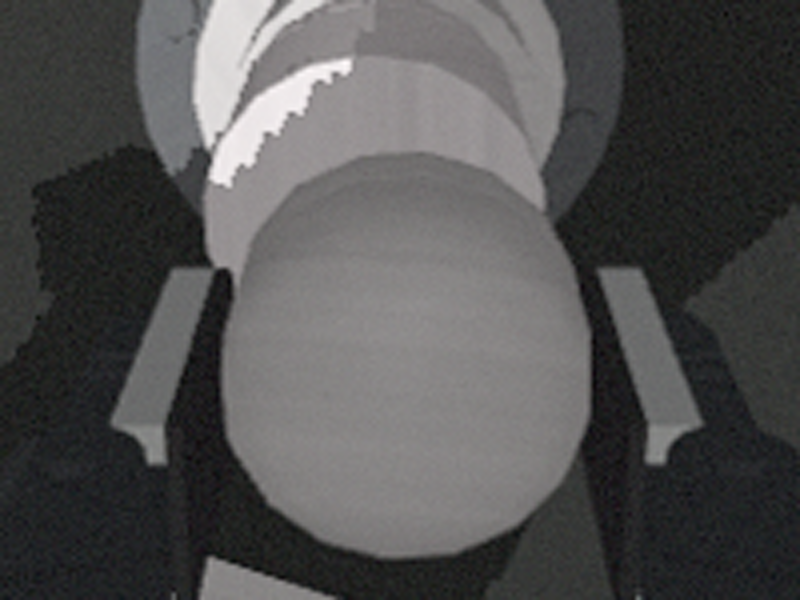

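```bash
python3 - <<'E'
from wfit import *
c=imaging.calibration("wrist"); p=bot.get_obs()['ee_pos']
g=lambda u,v:((u+.5)/4-.5+220,(v+.5)/4-.5+180)
gx=lambda u:g(u,0)[0]; gy=lambda v:g(0,v)[1]
zb=p[2]-.008
def f(q):
    a=ext(c,circ(q[0],q[1],zb+.02,.022))
    return np.r_[a[0]-gx(222),a[1]-gx(591),ext(c,circ(q[0],q[1],zb,.022))[2]-gy(152)]
r=least_squares(f,[p[0],p[1]]);print("dome",r.x,f(r.x).round(1),r.x-p[:2]);d=r.x
f=lambda q:ext(c,circ(q[0],q[1],.086,.025))[:3]-[gx(204),gx(544),gy(57)]
r=least_squares(f,[p[0],p[1]]);print("cell",r.x,f(r.x).round(1), "target tcp",p[:2]+r.x-d)
E
```

```text
dome [ 0.60347135 -0.16885435] [-1.7  1.7  0.2] [0.00199554 0.00300048]
cell [ 0.60230988 -0.17409673] [-0.3  0.3  0. ] target tcp [ 0.60031434 -0.17709721]
```

Request:
{"fn": "servo_tool", "kwargs": {
  "moves": [
    [[0.005,-0.006,0.002,0.1,-0.3,0.3,3.5],[0,0,0,0.05,-0.15,0.3,3.5],[0,0,0,0,0,0,3.5],[0,0,0,0,0,0,3.5]]
  ]
}}

```text
time: 20.03
ee_pos: [0.6024, -0.1759, 0.111]
tcp_rot: [-180.0, 0.0, -158.4]
wrist_force: [-0.3, -0.3, -2.1]
opening: 0.0413
```

```bash
python3 plan.py .601 -.1768 .094 -68.5
```

```text
t 20.03 pos [ 0.6024 -0.1759  0.111 ] rpy [-1.7999e+02  4.0000e-02 -1.5838e+02] q6 -37.9 open 41.3 F [-0.3 -0.3 -2.1]
d_tool cm [ 0.17 -0.03  1.7 ] turn_z rad 0.002 | after turn [ 0.17 -0.03  1.7 ] tilt fix [-0.0002  0.0006]
```

Request:
{"fn": "servo_tool", "kwargs": {
  "moves": [
    [[0,0,0,0.15,-0.03,0.4,3.5],[0,0,0,0,0,0.5,3.5],[0,0,0,0,0,0.3,3.5],[0,0,0,0,0,0,3.5],[0,0,0,0,0,0,3.5]]
  ]
}}

```text
time: 20.45
ee_pos: [0.6009, -0.177, 0.0978]
tcp_rot: [-180.0, 0.0, -158.4]
wrist_force: [0.3, -0.4, -1.3]
opening: 0.0415
```

```bash
python3 plan.py .601 -.1768 .094 -68.5
```

```text
t 20.45 pos [ 0.6009 -0.177   0.0978] rpy [-1.7998e+02  4.0000e-02 -1.5840e+02] q6 -38.0 open 41.5 F [ 0.3 -0.4 -1.3]
d_tool cm [-0.02  0.01  0.38] turn_z rad 0.002 | after turn [-0.02  0.01  0.38] tilt fix [-0.0003  0.0008]
```

Request:
{"fn": "servo_tool", "kwargs": {
  "moves": [
    [[0,0,0,0,0,0.2,3.5],[0,0,0,0,0,0.15,3.5],[0,0,0,0,0,0.05,3.5],[0,0,0,0,0,0,3.5]]
  ]
}}

```text
time: 20.78
ee_pos: [0.6011, -0.177, 0.0943]
tcp_rot: [-180.0, 0.1, -158.4]
wrist_force: [-0.2, 0.3, -1.9]
opening: 0.0411
```

Request:
{"fn": "servo_tool", "kwargs": {
  "moves": [
    [[0,0,0,0,0,0.1,3.5],[0,0,0,0,0,0.05,3.5],[0,0,0,0,0,0,3.5]]
  ]
}}

```text
time: 21.03
ee_pos: [0.6014, -0.177, 0.0942]
tcp_rot: [-179.9, 0.2, -158.4]
wrist_force: [-0.2, -0.1, -2.0]
opening: 0.0412
```

Request:
{"fn": "servo_tool", "kwargs": {
  "moves": [
    [[0,0,0,0,0,0,4.8],[0,0,0,0,0,0,5.8],[0,0,0,0,0,0,7],[0,0,0,0,0,0,8.5],[0,0,0,0,0,0,8.5],[0,0,0,0,0,-1,8.5],[0,0,0,0,0,-2.5,8.5],[0,0,0,0,0,-3.0,8.5],[0,0,0,0,0,-2.5,8.5],[0,0,0,0,0,0,8.5],[0,0,0,0,0,0,8.5]]
  ]
}}

```text
time: 21.95
ee_pos: [0.6005, -0.1768, 0.1896]
tcp_rot: [-179.9, 0.1, -158.4]
wrist_force: [0.8, 0.9, -0.9]
opening: 0.0852
```

```bash
python3 snap.py wrist w12; python3 plan.py .46 -.0235 .16 34.2; python3 - <<'E'
from h import *
im=cv2.imread("pics/w12.png"); c=imaging.calibration("wrist"); o=crop(im,220,130,420,280,4)
draw(o,c,model('cell',.6023,-.1741,.044,21.5)[1:2]+model('dome',.6023,-.1741,.086),4,(220,130))
cv2.imwrite("pics/w12c.png",o)
E
```

```text
t 22.0 pos [ 0.6006 -0.1768  0.19  ] rpy [-1.7990e+02  1.6000e-01 -1.5839e+02] q6 -38.0 open 84.8 F [-0.8 -0.1  1.3]
d_tool cm [ 7.43 19.44  2.95] turn_z rad 1.351 | after turn [20.59 -3.    2.95] tilt fix [-0.0018  0.0027]
```

View pics/w12c.png

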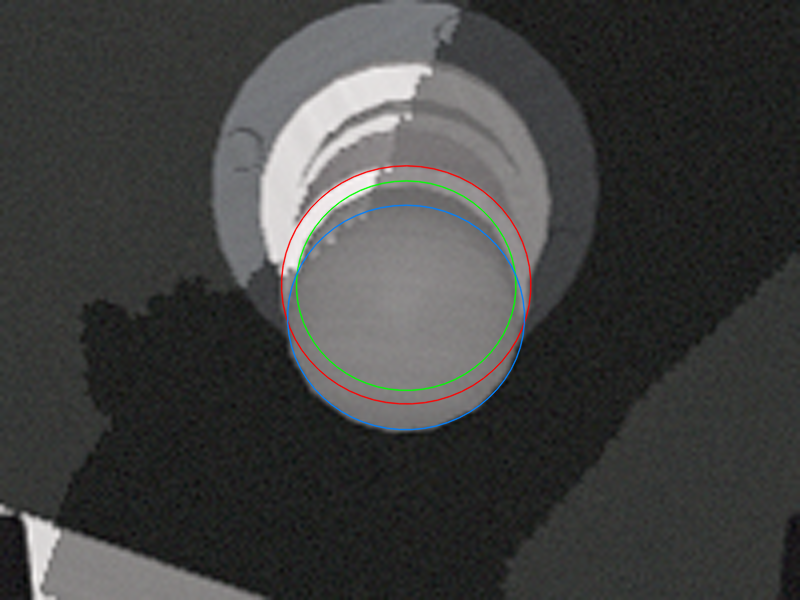

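```bash
python3 plan.py .46 -.0235 .16 -55.8
```

```text
t 22.0 pos [ 0.6006 -0.1768  0.19  ] rpy [-1.7990e+02  1.6000e-01 -1.5839e+02] q6 -38.0 open 84.8 F [-0.8 -0.1  1.3]
d_tool cm [ 7.43 19.44  2.95] turn_z rad -0.220 | after turn [ 3.02 20.59  2.96] tilt fix [-0.0018  0.0027]
```

Request:
{"fn": "servo_tool", "kwargs": {
  "moves": [
    [[-0.002,0.002,-0.11,0,0,0,8.5],[0,0,-0.11,0,0,0,8.5],[0,0,0,0.25,1.8,0,8.5],[0,0,0,0.5,3.4,0,8.5],[0,0,0,0.5,3.5,0.3,8.5],[0,0,0,0.5,3.5,0.3,8.5],[0,0,0,0.5,3.5,0.4,8.5],[0,0,0,0.4,2.9,0.4,8.5],[0,0,0,0.2,1.2,0,8.5],[0,0,0,0,0,0,8.5],[0,0,0,0,0,0,8.5]]
  ]
}}

```text
time: 22.92
ee_pos: [0.4548, -0.0255, 0.1662]
tcp_rot: [179.6, -0.4, -145.2]
wrist_force: [0.3, -0.4, 0.6]
opening: 0.085
```

```bash
python3 snap.py wrist w13;python3 plan.py .46 -.0235 .10 -55.8; python3 - <<'E'
from h import *
im=cv2.imread("pics/w13.png"); c=imaging.calibration("wrist"); 
draw(im,c,model('block',.46,-.0235,0,34.2))
cv2.imwrite("pics/w13c.png",im)
E
```

```text
t 22.97 pos [ 0.455  -0.0257  0.1662] rpy [ 179.57   -0.4  -145.25] q6 -38.0 open 85.2 F [-0.5 -1.2  0.4]
d_tool cm [-0.58 -0.15  6.61] turn_z rad 0.010 | after turn [-0.58 -0.15  6.61] tilt fix [ 0.0075 -0.007 ]
```

View pics/w13c.png

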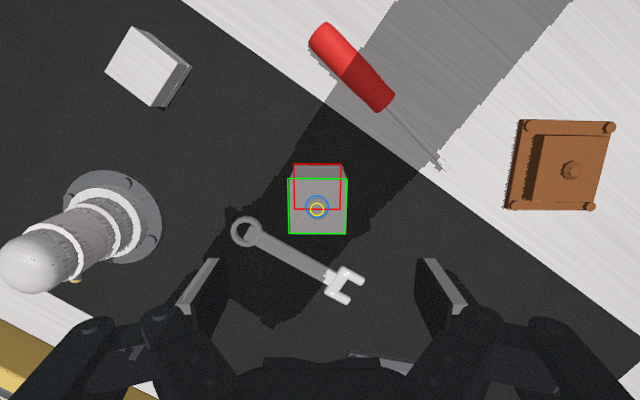

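Request:
{"fn": "servo_tool", "kwargs": {
  "moves": [
    [[0.007,-0.007,0.01,-0.4,-0.15,1.0,8.5],[0,0,0,-0.15,0,2.0,8.5],[0,0,0,0,0,2.0,8.5],[0,0,0,0,0,1.5,8.5],[0,0,0,0,0,0,8.5],[0,0,0,0,0,0,8.5]]
  ]
}}

```text
time: 23.47
ee_pos: [0.4651, -0.0281, 0.0984]
tcp_rot: [-179.9, 0.0, -146.1]
wrist_force: [0.0, -0.4, -0.0]
opening: 0.085
```

```bash
python3 plan.py .46 -.0235 .03 -55.8
```

```text
t 23.47 pos [ 0.4651 -0.0281  0.0984] rpy [-1.7993e+02  3.0000e-02 -1.4612e+02] q6 -37.3 open 85.0 F [ 0.  -0.4 -0. ]
d_tool cm [0.17 0.67 6.84] turn_z rad -0.006 | after turn [0.17 0.67 6.84] tilt fix [-0.0013  0.0006]
```

Request:
{"fn": "servo_tool", "kwargs": {
  "moves": [
    [[0,0,-0.006,0.15,0.4,0.2,8.5],[0,0,0,0.1,0.2,0.5,8.5],[0,0,0,0.05,0,0.8,8.5],[0,0,0,0.05,0,0.8,8.5],[0,0,0,0,0,0.8,8.5],[0,0,0,0,0,0.5,8.5],[0,0,0,0,0,0,8.5],[0,0,0,0,0,0,8.5]]
  ]
}}

```text
time: 24.13
ee_pos: [0.4602, -0.0259, 0.0613]
tcp_rot: [-179.8, 0.2, -145.8]
wrist_force: [0.0, -0.6, 1.4]
opening: 0.0851
```

```bash
python3 plan.py .46 -.0235 .03 -55.8
```

```text
t 24.13 pos [ 0.4602 -0.0259  0.0613] rpy [-1.7982e+02  1.6000e-01 -1.4582e+02] q6 -37.4 open 85.1 F [ 0.  -0.6  1.4]
d_tool cm [-0.11  0.23  3.13] turn_z rad -0.000 | after turn [-0.11  0.23  3.13] tilt fix [-0.0031  0.0028]
```

Request:
{"fn": "servo_tool", "kwargs": {
  "moves": [
    [[-0.003,0.003,0,-0.1,0.2,0.5,8.5],[0,0,0,0,0,0.8,8.5],[0,0,0,0,0,0.8,8.5],[0,0,0,0,0,0.7,8.5],[0,0,0,0,0,0.2,8.5],[0,0,0,0,0,0,8.5],[0,0,0,0,0,0,8.5]]
  ]
}}

```text
time: 24.72
ee_pos: [0.4599, -0.0233, 0.0279]
tcp_rot: [180.0, -0.0, -145.8]
wrist_force: [0.4, 0.3, -0.0]
opening: 0.0852
```

```bash
python3 plan.py .46 -.0235 .03 -55.8
```

```text
t 24.72 pos [ 0.4599 -0.0233  0.0279] rpy [ 1.7998e+02 -5.0000e-02 -1.4581e+02] q6 -37.1 open 85.2 F [ 0.4  0.3 -0. ]
d_tool cm [-0.   -0.02 -0.21] turn_z rad -0.000 | after turn [-0.   -0.02 -0.21] tilt fix [ 0.0004 -0.0008]
```

Request:
{"fn": "servo_tool", "kwargs": {
  "moves": [
    [[0,0,0,0,0,0,3.8],[0,0,0,0,0,0,3.8],[0,0,0,0,0,0,3.8],[0,0,0,0,0,0,3.8],[0,0,0,0,0,0,3.8],[0,0,0,0,0,0,3.8],[0,0,0,0,0,0,3.8],[0,0,0,0,0,0,3.8],[0,0,0,0,0,0,3.8]]
  ],
  "force": 60
}}

```text
time: 25.47
ee_pos: [0.4604, -0.0235, 0.0287]
tcp_rot: [-180.0, 0.0, -145.8]
wrist_force: [0.7, 0.6, -1.9]
opening: 0.0453
```

Request:
{"fn": "servo_tool", "kwargs": {
  "moves": [
    [[0,0,0,0,0,-0.5,3.8],[0,0,0,0,0,-2.0,3.8],[0,0,0,0,0,-3,3.8],[0,0,0,0,0,-2.5,3.8],[0,0,0,0,0,-0.5,3.8],[0,0,0,0,0,0,3.8]]
  ]
}}

```text
time: 25.97
ee_pos: [0.4573, -0.0232, 0.1143]
tcp_rot: [179.7, -0.4, -145.8]
wrist_force: [-0.8, -0.1, -5.3]
opening: 0.0452
```

```bash
python3 plan.py .622 .171 .11 -68.55
```

```text
t 25.97 pos [ 0.4573 -0.0232  0.1143] rpy [ 179.73   -0.36 -145.81] q6 -37.1 open 45.2 F [-0.8 -0.1 -5.3]
d_tool cm [-24.54   6.81   0.3 ] turn_z rad 0.222 | after turn [-22.43  12.05   0.34] tilt fix [ 0.0048 -0.0063]
```

Request:
{"fn": "servo_tool", "kwargs": {
  "moves": [
    [[0.005,-0.006,0.11,0,0,0,3.8],[0,0,0.11,0,0,0,3.8],[0,0,0,-1.8,0.95,0,3.8],[0,0,0,-3.2,1.75,-0.1,3.8],[0,0,0,-3.4,1.8,-0.1,3.8],[0,0,0,-3.4,1.8,-0.1,3.8],[0,0,0,-3.4,1.8,-0.1,3.8],[0,0,0,-3.2,1.75,0,3.8],[0,0,0,-2.2,1.2,0,3.8],[0,0,0,-1.0,0.5,0,3.8],[0,0,0,0,0,0,3.8],[0,0,0,0,0,0,3.8]]
  ]
}}

```text
time: 26.97
ee_pos: [0.6183, 0.17, 0.0938]
tcp_rot: [179.9, -1.2, -159.2]
wrist_force: [-0.3, -1.0, -4.3]
opening: 0.0453
```

```bash
python3 plan.py .622 .171 .075 -68.55
```

```text
t 26.97 pos [0.6183 0.17   0.0938] rpy [ 179.88   -1.22 -159.21] q6 -5.4 open 45.3 F [-0.3 -1.  -4.3]
d_tool cm [-0.42 -0.04  1.87] turn_z rad -0.012 | after turn [-0.42 -0.05  1.87] tilt fix [ 0.0021 -0.0214]
```

Request:
{"fn": "servo_tool", "kwargs": {
  "moves": [
    [[0.002,-0.02,-0.012,-0.35,-0.05,0.5,3.8],[0,0,0,0,0,0.6,3.8],[0,0,0,0,0,0,3.8],[0,0,0,0,0,0,3.8]]
  ]
}}

```text
time: 27.3
ee_pos: [0.6182, 0.168, 0.0779]
tcp_rot: [180.0, -0.5, -158.6]
wrist_force: [1.2, -0.7, -4.5]
opening: 0.0454
```

```bash
python3 snap.py wrist w14;python3 plan.py .622 .171 .06 -68.55; python3 - <<'E'
from h import *
im=cv2.imread("pics/w14.png"); cv2.imwrite("pics/w14c.png",crop(im,220,170,420,320,4))
E
```

```text
t 27.35 pos [0.6182 0.1679 0.0778] rpy [ 179.97   -0.5  -158.62] q6 -6.2 open 45.3 F [ 0.5 -0.2 -5.5]
d_tool cm [-0.48  0.15  1.78] turn_z rad -0.001 | after turn [-0.48  0.14  1.78] tilt fix [ 0.0006 -0.0087]
```

View pics/w14c.png

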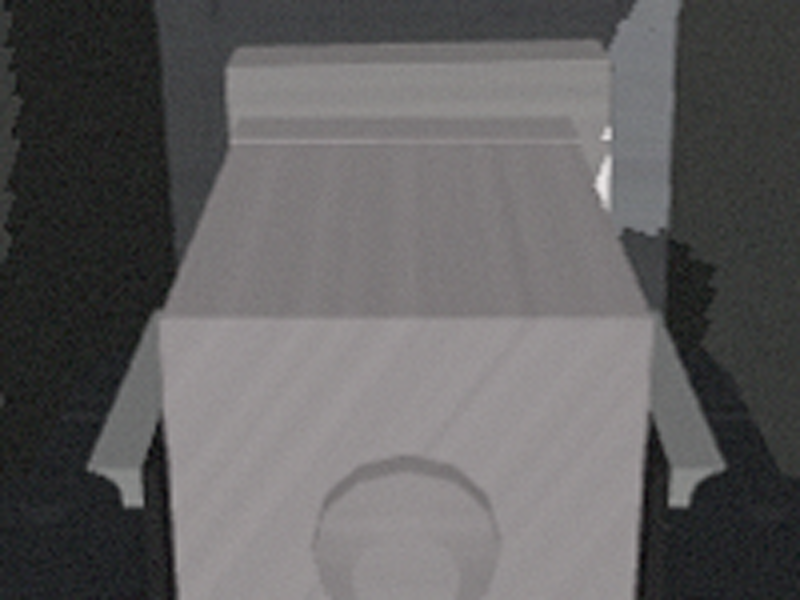

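View pics/w14.png

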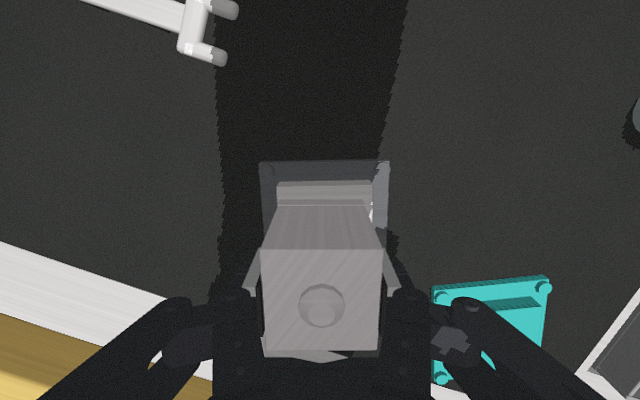

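```bash
cat > fitsq.py <<'E'
from wfit import *
def corners(c,x,y,z,s,yaw):  # far-edge corners in image (two smallest v), sorted by u
    p=proj(c,sq(x,y,z,s,yaw)[:4]); p=p[np.argsort(p[:,1])[:2]]; return p[np.argsort(p[:,0])]
E
python3 - <<'E'
from fitsq import *
c=imaging.calibration("wrist"); p=bot.get_obs()['ee_pos']
g=lambda u,v:np.array(((u+.5)/4-.5+220,(v+.5)/4-.5+170))
A=np.array([g(160,318),g(655,318)]);B=np.array([g(232,143),g(580,143)])
f=lambda q:np.r_[(corners(c,q[0],q[1],q[2]+.064,.046,q[3])-A).ravel(),(corners(c,q[0],q[1],q[2],.046,q[3])-B).ravel()]
r=least_squares(f,[p[0],p[1],p[2]-.029,21.4],x_scale=[.01,.01,.01,5]);print("block",r.x,f(r.x).round(1),r.x[:3]-p);b=r.x
A2=np.array([g(228,66),g(607,60)]);B2=np.array([[258.5,163],[389,160.5]])
f=lambda q:np.r_[(corners(c,q[0],q[1],.022,.062,q[2])-A2).ravel(),(corners(c,q[0],q[1],.008,.088,q[2])-B2).ravel()]
r=least_squares(f,[.622,.171,21.4],x_scale=[.01,.01,5]);print("sp",r.x,f(r.x).round(1),"target",p[:2]+r.x[:2]-b[:2])
E
```

```text
block [ 0.619781    0.1708542   0.04714339 21.37531374] [ 0.5  2.2 -0.6  2.2  2.9 -3.4 -2.7 -3.4] [ 0.00160907  0.00292625 -0.03069445]
sp [ 0.62324606  0.1748273  22.41725444] [-1.2  0.3  1.4  0.1 -0.8 -0.2  0.5 -0. ] target [0.62163699 0.17190106]
```

```bash
python3 plan.py .6218 .1718 .058 -67.8
```

```text
t 27.35 pos [0.6182 0.1679 0.0778] rpy [ 179.97   -0.5  -158.62] q6 -6.2 open 45.3 F [ 0.5 -0.2 -5.5]
d_tool cm [-0.5   0.23  1.98] turn_z rad -0.014 | after turn [-0.5   0.22  1.98] tilt fix [ 0.0006 -0.0087]
```

Request:
{"fn": "servo_tool", "kwargs": {
  "moves": [
    [[0,-0.008,-0.014,-0.4,0.2,0.3,3.8],[0,0,0,-0.05,0,0.4,3.8],[0,0,0,0,0,0.2,3.8],[0,0,0,0,0,0,3.8],[0,0,0,0,0,0,3.8]]
  ]
}}

```text
time: 27.77
ee_pos: [0.622, 0.1708, 0.0691]
tcp_rot: [180.0, 0.1, -157.8]
wrist_force: [0.2, 0.2, -5.0]
opening: 0.0453
```

```bash
python3 plan.py .6218 .1718 .0507 -67.8
```

```text
t 27.77 pos [0.622  0.1708 0.0691] rpy [ 1.7997e+02  7.0000e-02 -1.5783e+02] q6 -6.8 open 45.3 F [ 0.2  0.2 -5. ]
d_tool cm [-0.02  0.1   1.84] turn_z rad -0.001 | after turn [-0.02  0.1   1.84] tilt fix [0.0005 0.0012]
```

Request:
{"fn": "servo_tool", "kwargs": {
  "moves": [
    [[0,0,0,0,0.1,0.4,3.8],[0,0,0,0,0,0.5,3.8],[0,0,0,0,0,0.4,3.8],[0,0,0,0,0,0,3.8],[0,0,0,0,0,0,3.8]]
  ]
}}

```text
time: 28.18
ee_pos: [0.6216, 0.172, 0.0548]
tcp_rot: [180.0, 0.1, -157.8]
wrist_force: [0.1, -1.1, -5.0]
opening: 0.0453
```

```bash
python3 plan.py .6218 .1718 .0507 -67.8
```

```text
t 28.18 pos [0.6216 0.172  0.0548] rpy [ 1.7997e+02  7.0000e-02 -1.5783e+02] q6 -6.7 open 45.3 F [ 0.1 -1.1 -5. ]
d_tool cm [-0.01 -0.02  0.41] turn_z rad -0.001 | after turn [-0.01 -0.02  0.41] tilt fix [0.0005 0.0012]
```

Request:
{"fn": "servo_tool", "kwargs": {
  "moves": [
    [[0,0,0,0,0,0.2,3.8],[0,0,0,0,0,0.2,3.8],[0,0,0,0,0,0.1,3.8],[0,0,0,0,0,0,3.8],[0,0,0,0,0,0,3.8]]
  ]
}}

```text
time: 28.6
ee_pos: [0.6221, 0.1721, 0.0513]
tcp_rot: [180.0, 0.2, -157.8]
wrist_force: [0.1, -0.1, -4.7]
opening: 0.0452
```

Request:
{"fn": "servo_tool", "kwargs": {
  "moves": [
    [[0,-0.001,0,0,0,0.15,3.8],[0,0,0,0,0,0.1,3.8],[0,0,0,0,0,0,3.8]]
  ]
}}

```text
time: 28.85
ee_pos: [0.6224, 0.1722, 0.0511]
tcp_rot: [180.0, 0.4, -157.8]
wrist_force: [-0.4, 0.5, -3.7]
opening: 0.0451
```

Contact (z stalled). Release and retreat.

Request:
{"fn": "servo_tool", "kwargs": {
  "moves": [
    [[0,0,0,0,0,0,5],[0,0,0,0,0,0,6],[0,0,0,0,0,0,7],[0,0,0,0,0,0,8.5],[0,0,0,0,0,0,8.5],[0,0,0,0,0,-1,8.5],[0,0,0,0,0,-2.5,8.5],[0,0,0,0,0,-3.0,8.5],[0,0,0,0,0,-3,8.5],[0,0,0,0,0,-1,8.5],[0,0,0,0,0,0,8.5]]
  ]
}}

```text
time: 29.77
ee_pos: [0.6215, 0.1719, 0.1627]
tcp_rot: [180.0, 0.4, -157.8]
wrist_force: [0.6, 0.5, 0.2]
opening: 0.0851
```

```bash
python3 snap.py wrist w15; python3 plan.py .452 -.202 .15 -3.9; python3 plan.py .452 -.202 .15 86.1; python3 - <<'E'
from h import *
im=cv2.imread("pics/w15.png"); c=imaging.calibration("wrist"); o=crop(im,220,130,420,280,4)
draw(o,c,model('sp',.6232,.1748,0,22.4)[:2]+model('block',.6232,.1748,.022,22.2)[:2],4,(220,130))
cv2.imwrite("pics/w15c.png",o)
E
```

```text
t 29.82 pos [0.6216 0.1719 0.1621] rpy [ 180.      0.43 -157.83] q6 -6.7 open 85.0 F [-0.3 -0.5  0.3]
d_tool cm [ 29.82 -28.22   0.98] turn_z rad -1.116 | after turn [38.46 14.37  0.92] tilt fix [0.     0.0076]
t 29.82 pos [0.6216 0.1719 0.1621] rpy [ 180.      0.43 -157.83] q6 -6.7 open 85.0 F [-0.3 -0.5  0.3]
d_tool cm [ 29.82 -28.22   0.98] turn_z rad 0.455 | after turn [ 14.38 -38.45   1.1 ] tilt fix [0.     0.0076]
```

View pics/w15c.png

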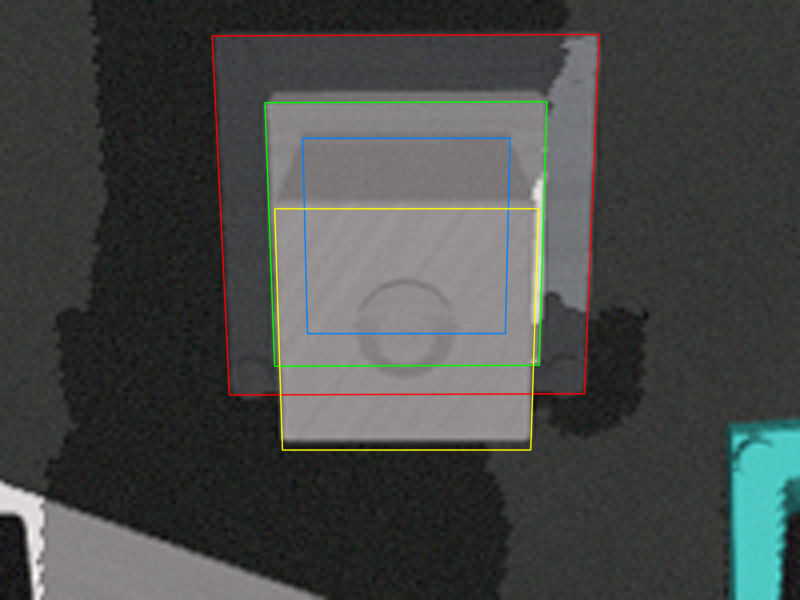

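Request:
{"fn": "servo_tool", "kwargs": {
  "moves": [
    [[0,0.007,0.115,0,0,0,8.5],[0,0,0.115,0,0,0,8.5],[0,0,0.115,0,0,0,8.5],[0,0,0.11,0,0,0,8.5],[0,0,0,0.7,-1.9,0,8.5],[0,0,0,1.3,-3.5,0,8.5],[0,0,0,1.4,-3.7,0,8.5],[0,0,0,1.4,-3.7,0,8.5],[0,0,0,1.4,-3.7,0,8.5],[0,0,0,1.4,-3.7,0,8.5],[0,0,0,1.4,-3.7,0,8.5],[0,0,0,1.4,-3.7,0,8.5]]
  ]
}}

```text
time: 30.82
ee_pos: [0.4845, -0.0971, 0.142]
tcp_rot: [-179.9, -1.2, 175.4]
wrist_force: [0.6, 0.2, 0.7]
opening: 0.0849
```

```bash
python3 plan.py .452 -.202 .13 86.1
```

```text
t 30.82 pos [ 0.4845 -0.0971  0.142 ] rpy [-179.87   -1.2   175.36] q6 -6.5 open 84.9 F [0.6 0.2 0.7]
d_tool cm [  2.37 -10.71   1.28] turn_z rad -0.013 | after turn [  2.51 -10.68   1.28] tilt fix [-0.0022 -0.021 ]
```

Request:
{"fn": "servo_tool", "kwargs": {
  "moves": [
    [[-0.002,-0.02,-0.012,0.6,-2.9,0,8.5],[0,0,0,0.7,-3.2,0,8.5],[0,0,0,0.6,-2.6,0,8.5],[0,0,0,0.2,-1,0.3,8.5],[0,0,0,0,0,0,8.5],[0,0,0,0,0,0,8.5]]
  ]
}}

```text
time: 31.32
ee_pos: [0.4475, -0.2009, 0.1309]
tcp_rot: [179.9, -0.5, 175.6]
wrist_force: [-0.8, 0.1, -0.5]
opening: 0.0854
```

```bash
python3 snap.py wrist w16;python3 plan.py .452 -.202 .10 86.1; python3 - <<'E'
from h import *
im=cv2.imread("pics/w16.png"); c=imaging.calibration("wrist"); 
draw(im,c,model('flat',.452,-.202,0,86.1))
cv2.imwrite("pics/w16c.png",im)
E
```

```text
t 31.37 pos [ 0.4476 -0.2005  0.1308] rpy [179.92  -0.55 175.65] q6 -19.7 open 85.1 F [ 0.4  0.  -0.6]
d_tool cm [-0.48 -0.12  3.08] turn_z rad -0.008 | after turn [-0.48 -0.12  3.08] tilt fix [ 0.0015 -0.0096]
```

View pics/w16c.png

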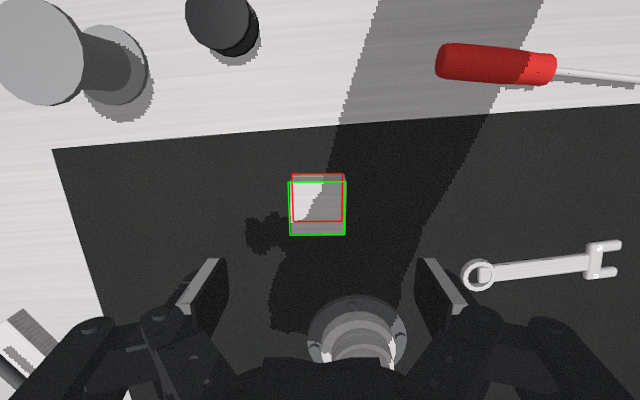

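Request:
{"fn": "servo_tool", "kwargs": {
  "moves": [
    [[0.001,-0.009,-0.008,-0.3,-0.1,0.8,8.5],[0,0,0,0,0,1.5,8.5],[0,0,0,0,0,2.0,8.5],[0,0,0,0,0,1.8,8.5],[0,0,0,0,0,1.0,8.5],[0,0,0,0,0,0,8.5],[0,0,0,0,0,0,8.5]]
  ]
}}

```text
time: 31.95
ee_pos: [0.4543, -0.1944, 0.0537]
tcp_rot: [179.9, 0.1, 176.9]
wrist_force: [0.6, 0.3, 0.1]
opening: 0.0848
```

```bash
python3 plan.py .452 -.202 .012 86.1
```

```text
t 31.95 pos [ 0.4543 -0.1944  0.0537] rpy [1.7989e+02 1.0000e-01 1.7688e+02] q6 -20.1 open 84.8 F [0.6 0.3 0.1]
d_tool cm [ 0.2  -0.78  4.17] turn_z rad 0.014 | after turn [ 0.19 -0.78  4.17] tilt fix [0.0018 0.0017]
```

Request:
{"fn": "servo_tool", "kwargs": {
  "moves": [
    [[0,0,0.012,0.15,-0.45,0.1,8.5],[0,0,0,0.05,-0.25,0.4,8.5],[0,0,0,0,0,0.6,8.5],[0,0,0,0,0,0.5,8.5],[0,0,0,0,0,0,8.5],[0,0,0,0,0,0,8.5]]
  ]
}}

```text
time: 32.45
ee_pos: [0.4538, -0.2022, 0.0391]
tcp_rot: [180.0, 0.3, 176.2]
wrist_force: [0.0, -0.0, 1.2]
opening: 0.0849
```

```bash
python3 plan.py .452 -.202 .012 86.1
```

```text
t 32.45 pos [ 0.4538 -0.2022  0.0391] rpy [179.98   0.35 176.18] q6 -20.3 open 84.9 F [ 0.  -0.   1.2]
d_tool cm [0.19 0.   2.71] turn_z rad 0.001 | after turn [0.19 0.   2.71] tilt fix [0.0004 0.0061]
```

Request:
{"fn": "servo_tool", "kwargs": {
  "moves": [
    [[0,0.006,0,0.18,0,0.5,8.5],[0,0,0,0,0,0.7,8.5],[0,0,0,0,0,0.8,8.5],[0,0,0,0,0,0.4,8.5],[0,0,0,0,0,0.1,8.5],[0,0,0,0,0,0,8.5],[0,0,0,0,0,0,8.5]]
  ]
}}

```text
time: 33.03
ee_pos: [0.4515, -0.202, 0.011]
tcp_rot: [180.0, -0.1, 176.2]
wrist_force: [-0.1, -0.4, 0.2]
opening: 0.0851
```

```bash
python3 plan.py .452 -.202 .012 86.1
```

```text
t 33.03 pos [ 0.4515 -0.202   0.011 ] rpy [ 1.7996e+02 -7.0000e-02  1.7617e+02] q6 -20.3 open 85.1 F [-0.1 -0.4  0.2]
d_tool cm [-0.05  0.   -0.1 ] turn_z rad 0.001 | after turn [-0.05  0.   -0.1 ] tilt fix [ 0.0007 -0.0012]
```

Request:
{"fn": "servo_tool", "kwargs": {
  "moves": [
    [[0,0,0,0,0,0,3.6],[0,0,0,0,0,0,3.6],[0,0,0,0,0,0,3.6],[0,0,0,0,0,0,3.6],[0,0,0,0,0,0,3.6],[0,0,0,0,0,0,3.6],[0,0,0,0,0,0,3.6],[0,0,0,0,0,0,3.6],[0,0,0,0,0,0,3.6]]
  ],
  "force": 60
}}

```text
time: 33.78
ee_pos: [0.452, -0.2024, 0.0121]
tcp_rot: [-180.0, 0.0, 176.2]
wrist_force: [-0.8, -0.4, -1.2]
opening: 0.0428
```

Request:
{"fn": "servo_tool", "kwargs": {
  "moves": [
    [[0,0,0,0,0,-0.5,3.6],[0,0,0,0,0,-2.0,3.6],[0,0,0,0,0,-3,3.6],[0,0,0,0,0,-3.5,3.6],[0,0,0,0,0,-3.5,3.6],[0,0,0,0,0,-2.5,3.6],[0,0,0,0,0,0,3.6],[0,0,0,0,0,0,3.6]]
  ]
}}

```text
time: 34.45
ee_pos: [0.4486, -0.2006, 0.1657]
tcp_rot: [179.8, -0.5, 176.2]
wrist_force: [-1.2, 0.4, -4.1]
opening: 0.0427
```

```bash
python3 plan.py .622 .1719 .16 -67.8; python3 snap.py wrist w17
```

```text
t 34.45 pos [ 0.4486 -0.2006  0.1657] rpy [179.79  -0.53 176.18] q6 -20.3 open 42.7 F [-1.2  0.4 -4.1]
d_tool cm [-14.82  38.32   0.57] turn_z rad -0.454 | after turn [-30.13  27.94   0.39] tilt fix [ 0.0037 -0.0093]
```

View pics/w17.png

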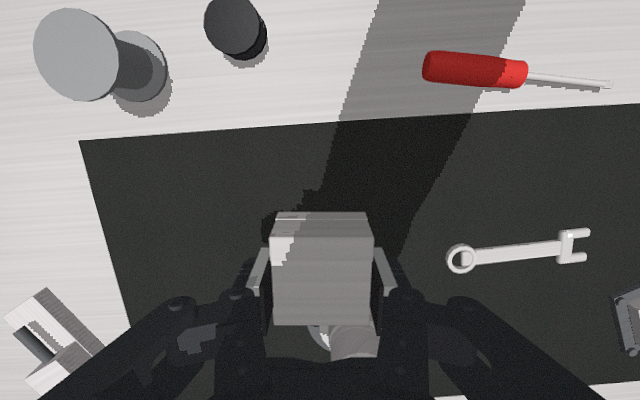

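Request:
{"fn": "servo_tool", "kwargs": {
  "moves": [
    [[0.004,-0.009,-0.115,0,0,0,3.6],[0,0,-0.115,0,0,0,3.6],[0,0,-0.115,0,0,0,3.6],[0,0,-0.11,0,0,0,3.6],[0,0,0,-1.4,1.3,-0.1,3.6],[0,0,0,-2.6,2.4,-0.2,3.6],[0,0,0,-2.8,2.6,-0.2,3.6],[0,0,0,-2.8,2.6,-0.2,3.6],[0,0,0,-2.8,2.6,-0.2,3.6],[0,0,0,-2.8,2.6,-0.2,3.6],[0,0,0,-2.8,2.6,-0.2,3.6],[0,0,0,-2.8,2.6,-0.2,3.6]]
  ]
}}

```text
time: 35.5
ee_pos: [0.5561, 0.0658, 0.1552]
tcp_rot: [179.1, -1.6, -157.0]
wrist_force: [1.3, -0.6, -3.6]
opening: 0.0426
```

```bash
python3 plan.py .622 .1719 .14 -67.8
```

```text
t 35.5 pos [0.5561 0.0658 0.1552] rpy [ 179.05   -1.55 -157.01] q6 -16.5 open 42.6 F [ 1.3 -0.6 -3.6]
d_tool cm [-10.25   7.17   1.36] turn_z rad 0.014 | after turn [-10.15   7.31   1.36] tilt fix [ 0.0165 -0.0271]
```

Request:
{"fn": "servo_tool", "kwargs": {
  "moves": [
    [[0.008,-0.013,0.007,-2.8,2.0,0,3.6],[0.008,-0.013,0.006,-2.7,1.9,0,3.6],[0,0,0,-2.1,1.5,0,3.6],[0,0,0,-1.2,0.8,0,3.6],[0,0,0,0,0,0,3.6],[0,0,0,0,0,0,3.6]]
  ]
}}

```text
time: 36.0
ee_pos: [0.612, 0.1698, 0.1379]
tcp_rot: [179.8, -1.1, -157.3]
wrist_force: [0.5, -0.0, -3.1]
opening: 0.0426
```

```bash
python3 plan.py .622 .1719 .12 -67.8
```

```text
t 36.0 pos [0.612  0.1698 0.1379] rpy [ 179.76   -1.07 -157.29] q6 -7.2 open 42.6 F [ 0.5 -0.  -3.1]
d_tool cm [-1.04 -0.2   1.77] turn_z rad 0.009 | after turn [-1.04 -0.19  1.77] tilt fix [ 0.0042 -0.0186]
```

Request:
{"fn": "servo_tool", "kwargs": {
  "moves": [
    [[0.004,-0.018,0.009,-0.6,-0.1,0.5,3.6],[0,0,0,-0.3,0,0.7,3.6],[0,0,0,0,0,0.2,3.6],[0,0,0,0,0,0,3.6],[0,0,0,0,0,0,3.6]]
  ]
}}

```text
time: 36.42
ee_pos: [0.6173, 0.169, 0.1172]
tcp_rot: [179.9, -0.6, -157.9]
wrist_force: [-0.7, 0.3, -3.7]
opening: 0.0427
```

```bash
python3 snap.py wrist w18;python3 plan.py .622 .1719 .11 -67.8; python3 - <<'E'
from h import *
im=cv2.imread("pics/w18.png"); cv2.imwrite("pics/w18c.png",crop(im,220,170,420,320,4))
E
```

```text
t 36.47 pos [0.6173 0.1689 0.1173] rpy [ 179.95   -0.61 -157.91] q6 -6.8 open 42.3 F [ 0.6 -0.3 -4.3]
d_tool cm [-0.55  0.1   0.73] turn_z rad -0.002 | after turn [-0.55  0.1   0.73] tilt fix [ 0.0009 -0.0106]
```

View pics/w18c.png

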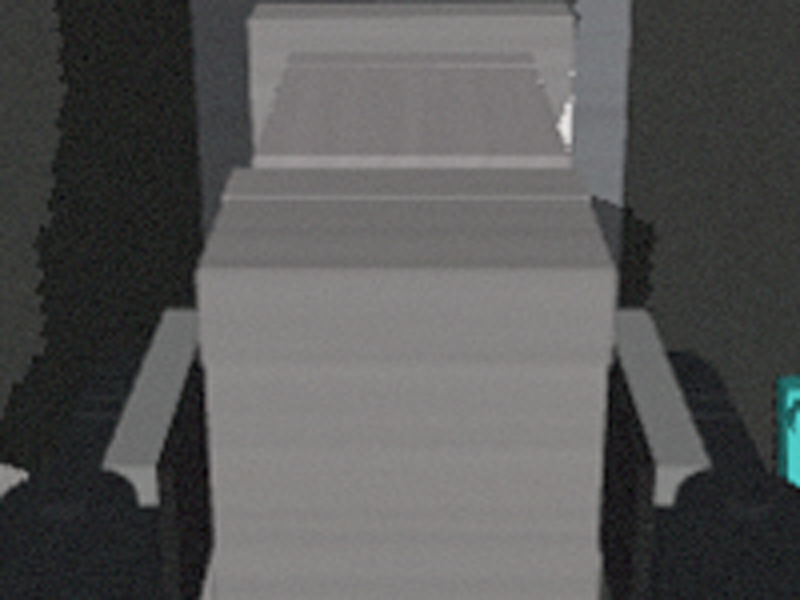

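```bash
python3 - <<'E'
from fitsq import *
c=imaging.calibration("wrist"); p=bot.get_obs()['ee_pos']
g=lambda u,v:np.array(((u+.5)/4-.5+220,(v+.5)/4-.5+170))
A=np.array([g(197,268),g(617,268)]);B=np.array([g(226,168),g(584,168)])
f=lambda q:np.r_[(corners(c,q[0],q[1],q[2]+.032,.044,q[3])-A).ravel(),(corners(c,q[0],q[1],q[2],.044,q[3])-B).ravel()]
r=least_squares(f,[p[0],p[1],p[2]-.012,22],x_scale=[.01,.01,.01,5]);print("cap",r.x,f(r.x).round(1),r.x[:3]-p);b=r.x
A2=np.array([g(254,156),g(574,157)])
f=lambda q:(corners(c,q[0],q[1],.086,.046,q[2])-A2).ravel()
r=least_squares(f,[.622,.171,21.4],x_scale=[.01,.01,5]);print("block",r.x,f(r.x).round(1),"target",p[:2]+r.x[:2]-b[:2])
E
```

```text
cap [ 0.617381    0.17116194  0.1061233  22.08102267] [-1.1 -0.2  0.8 -0.2  1.5  0.2 -1.1  0.2] [ 5.48655271e-05  2.22839563e-03 -1.11850178e-02]
block [ 0.62239676  0.17440932 21.8948864 ] [-0.3  0.   0.3  0. ] target [0.6223419  0.17218092]
```

Request:
{"fn": "servo_tool", "kwargs": {
  "moves": [
    [[0,-0.01,0,-0.4,0.1,0.1,3.6],[0,0,0,-0.1,0.03,0.2,3.6],[0,0,0,0,0,0.1,3.6],[0,0,0,0,0,0,3.6],[0,0,0,0,0,0,3.6]]
  ]
}}

```text
time: 36.88
ee_pos: [0.6222, 0.1716, 0.1144]
tcp_rot: [180.0, 0.1, -158.0]
wrist_force: [0.4, 0.2, -4.6]
opening: 0.0427
```

```bash
python3 plan.py .6223 .172 .098 -67.9
```

```text
t 36.88 pos [0.6222 0.1716 0.1144] rpy [ 1.7996e+02  1.3000e-01 -1.5796e+02] q6 -6.6 open 42.7 F [ 0.4  0.2 -4.6]
d_tool cm [-0.02  0.03  1.64] turn_z rad -0.001 | after turn [-0.02  0.03  1.64] tilt fix [0.0007 0.0023]
```

Request:
{"fn": "servo_tool", "kwargs": {
  "moves": [
    [[0,0.002,0,0,0.03,0.4,3.6],[0,0,0,0,0,0.4,3.6],[0,0,0,0,0,0.4,3.6],[0,0,0,0,0,0,3.6],[0,0,0,0,0,0,3.6]]
  ]
}}

```text
time: 37.3
ee_pos: [0.622, 0.1721, 0.1012]
tcp_rot: [180.0, 0.0, -157.9]
wrist_force: [-0.9, -0.5, -4.6]
opening: 0.0425
```

```bash
python3 plan.py .6223 .172 .098 -67.9
```

```text
t 37.3 pos [0.622  0.1721 0.1012] rpy [ 1.7996e+02  1.0000e-02 -1.5795e+02] q6 -6.6 open 42.5 F [-0.9 -0.5 -4.6]
d_tool cm [-0.02 -0.02  0.32] turn_z rad -0.001 | after turn [-0.02 -0.02  0.32] tilt fix [0.0007 0.0001]
```

Request:
{"fn": "servo_tool", "kwargs": {
  "moves": [
    [[0,0,0,0,0,0.2,3.6],[0,0,0,0,0,0.15,3.6],[0,0,0,0,0,0.1,3.6],[0,0,0,0,0,0.05,3.6],[0,0,0,0,0,0,3.6]]
  ]
}}

```text
time: 37.72
ee_pos: [0.6223, 0.1722, 0.0983]
tcp_rot: [180.0, 0.1, -157.9]
wrist_force: [-0.0, 0.0, -4.4]
opening: 0.0429
```

Request:
{"fn": "servo_tool", "kwargs": {
  "moves": [
    [[0,0,0,0,0,0.2,3.6],[0,0,0,0,0,0.15,3.6],[0,0,0,0,0,0,3.6]]
  ]
}}

```text
time: 37.97
ee_pos: [0.6226, 0.1723, 0.0987]
tcp_rot: [180.0, 0.4, -157.9]
wrist_force: [-0.4, 0.0, -4.0]
opening: 0.0428
```

Request:
{"fn": "servo_tool", "kwargs": {
  "moves": [
    [[0,0,0,0,0,0,4.8],[0,0,0,0,0,0,5.8],[0,0,0,0,0,0,7],[0,0,0,0,0,0,8.5],[0,0,0,0,0,0,8.5],[0,0,0,0,0,-1,8.5],[0,0,0,0,0,-2.5,8.5],[0,0,0,0,0,-3.0,8.5],[0,0,0,0,0,-2,8.5],[0,0,0,0,0,-1,8.5],[0,0,0,0,0,0,8.5]]
  ]
}}

```text
time: 38.88
ee_pos: [0.6219, 0.172, 0.2001]
tcp_rot: [-180.0, 0.4, -157.9]
wrist_force: [-0.9, -0.2, -0.8]
opening: 0.0848
```

```bash
python3 snap.py wrist w19; python3 snap.py scene s19; python3 - <<'E'
from h import *
im=cv2.imread("pics/w19.png"); c=imaging.calibration("wrist"); o=crop(im,220,110,420,260,4)
draw(o,c,model('block',.6224,.1744,.022,22)[1:2]+model('flat',.6224,.1744,.086,22),4,(220,110))
cv2.imwrite("pics/w19c.png",o)
E
```

```text
(no output)
```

View pics/w19c.png

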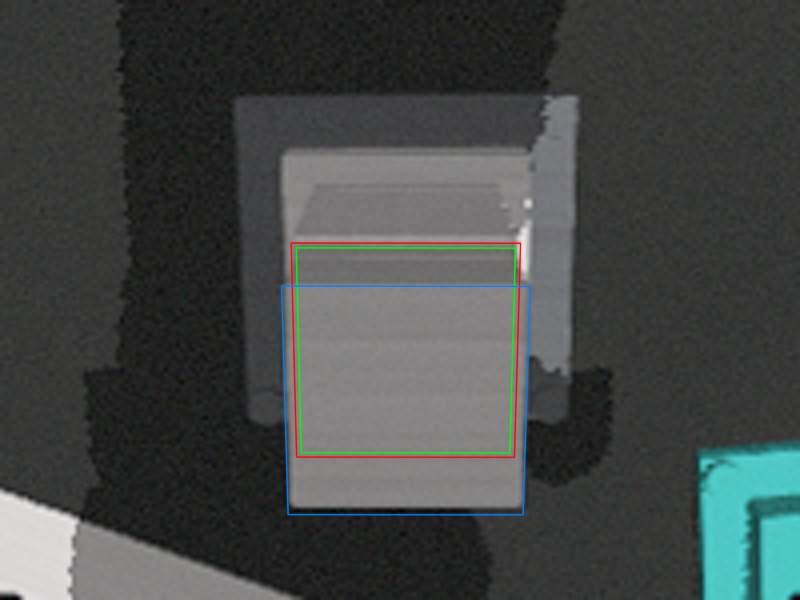

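View pics/s19.png

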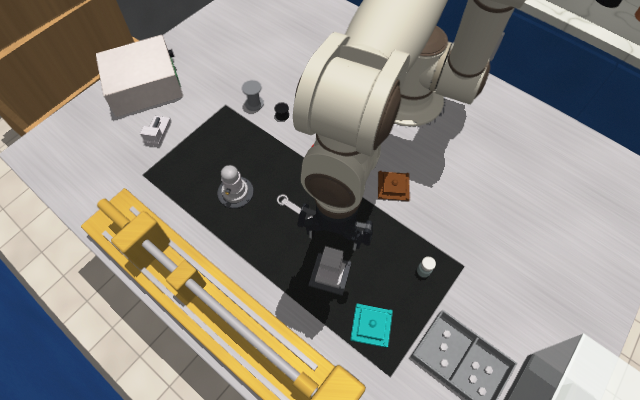

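Request:
{"fn": "servo_tool", "kwargs": {
  "moves": [
    [[0,0,0,1.5,0.5,-0.5,8.5],[0,0,0,3,1,-0.5,8.5],[0,0,0,3.5,1,-0.5,8.5],[0,0,0,3.5,1,0,8.5],[0,0,0,3.5,1,0,8.5],[0,0,0,3,1,0,8.5],[0,0,0,2,0.5,0,8.5],[0,0,0,0,0,0,8.5],[0,0,0,0,0,0,8.5]]
  ]
}}

```text
time: 39.73
ee_pos: [0.4011, 0.1496, 0.1984]
tcp_rot: [179.9, -0.7, -158.0]
wrist_force: [-0.1, 0.2, 0.2]
opening: 0.0853
```

```bash
python3 snap.py top t20; python3 snap.py scene s20; python3 - <<'E'
from h import *
R=(.6012,-.1745);S=(.6225,.1727)
for n,f,bx1,bx2 in [("top","t20",(350,100,450,200),(190,85,290,185)),("scene","s20",(190,140,280,230),(285,220,375,310))]:
    im=cv2.imread(f"pics/{f}.png"); c=imaging.calibration(n); out=[]
    for k,b in enumerate((bx1,bx2)):
        s=390/(b[2]-b[0]); o=crop(im,*b,s)
        raw=o.copy()
        if k==0: m=model('rp',*R)[:2]+model('spacer',*R,.022)[1:2]+model('cell',*R,.044)[1:2]+model('dome',*R,.086)[1:2]
        else: m=model('sp',*S,0,22)[:2]+model('block',*S,.022,22)[1:2]+model('flat',*S,.086,22)[1:2]
        draw(o,c,m,s,b[:2]); out.append(o)
    cv2.imwrite(f"pics/f_{n}.png",np.hstack(out))
E
```

```text
(no output)
```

View pics/f_top.png

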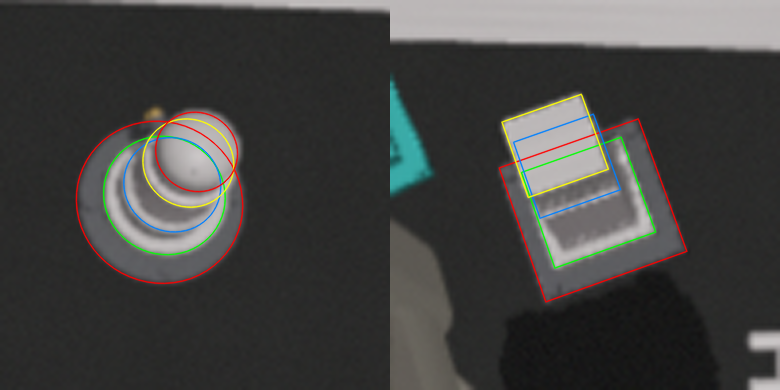

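View pics/f_scene.png

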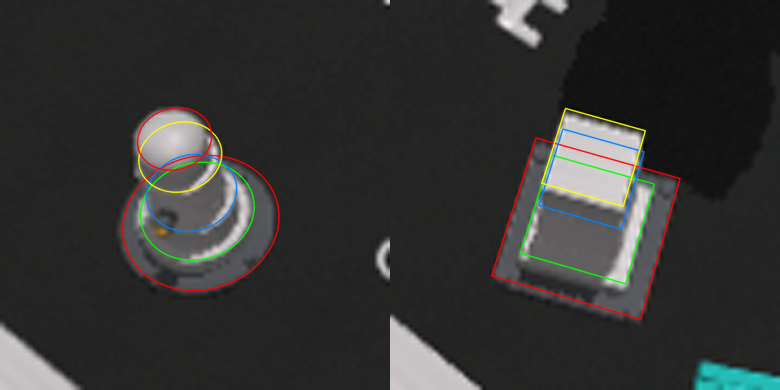

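View pics/s20.png

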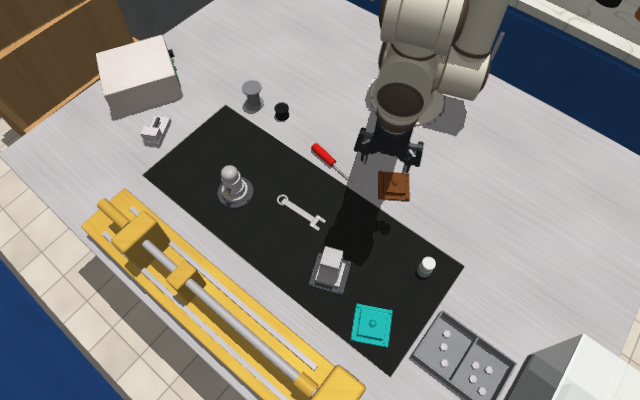

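```bash
python3 -c "
from workcell import bot
print(bot.job_done())"
```

```text
the job is handed in; nothing more can be done
None
```

Both supports are built and I handed the job in at about 40 s of the 136 s allowed. The round pedestal carries the spacer, the load cell and then the domed cap. The grey square pedestal carries the tall block and then the flat cap, both lined up with its sides.

- **Seating:** After each placing, a model outline drawn over the wrist picture matched the part at its seated height, to about 1–2 mm.
- **Final check:** With the arm backed off, both stacks matched their full-height outlines in the top picture. The scene picture showed the same 1-pixel (2–3 mm) offset as before anything was moved, so I put that down to calibration.
- **Bystanders:** The jar is still upright in its place. The brown and turquoise look-alikes were not touched, and nothing fell off the bench.
- **Weaker evidence:** When I set down the dome, block and flat cap, the wrist force barely dropped. For those I judged contact by the height stalling where expected and by the pictures afterwards.

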